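# Lid the yoghurt jars with the lever press and start the yoghurt maker

### The job

Close every jar on the place mat with the lever press: stand it on the spot under the lever, swing the lever down to its stop so that the lid is pushed fully home (never push lids home by hand), and let the lever go back up. Stand all the closed jars upright in the tray of the yoghurt maker, and only then start it by pressing its green button fully down and releasing it. Leave the mug, the tape and the bottle alone.

Things in the scene. Friction and masses are not known exactly. Their poses are not given: they have to be found in the camera images.
- press: Bench lever press for snap lids, fixed. Grey base plate 225 x 150 x 10 mm, from 75 mm in front (-x) to 150 mm behind (+x) the origin, two red cheeks 115 mm high at the hinge. Origin: underside of the plate, below the jar spot; +x points from the spot to the hinge, z up. While the lever is up the space above the spot is open.
- press_spot (a point): Middle of the black round spot (72 mm) on the plate on which a jar stands to be pressed: 10 mm above the press's origin.
- press_hinge (a point): The lever's hinge axis, along the press's y; at x = +115 mm, z = +95 mm of the press.
- lever (a joint): Angle of the sprung red lever (rad): 0 at rest, standing up, leaning 0.08 back past vertical; it swings over to the press's -x and down, level at its stop, 1.651. At q the arm points from the hinge along (-cos(1.651-q), 0, sin(1.651-q)) in the press's frame. The spring takes up to 5 N at the bar, pressing a lid about 15 N; let go, it returns to 0 in about a second.
- lever_pad (a point): Middle of the pressing face of the black pad (54 mm across) under the arm, 115 mm from the hinge; it comes down flat over the middle of the spot. It moves the lid only in the last 0.07 rad of the swing; the lid is home only with the lever at its stop.
- lever_bar (a point): Middle of the lever's black cross bar: a round bar 16 mm thick and 130 mm long, parallel to the hinge axis (the press's y), 200 mm from the hinge. The 22 mm wide arm joins it in the middle; either free half (20 to 60 mm from the middle) can be gripped or pushed.
- maker: Yoghurt maker with its hood off, fixed: white base 190 (x) x 250 (y) x 30 mm. Origin: middle of the underside, z up. Its jar tray is a flat metal plate 30 mm above the origin, centred at x = +30 mm, 110 (x) x 235 (y) mm inside a grey rim that stands 12 mm above it. Up to three jars stand in a row along y, 75 mm apart. The start button is on the other, -x, side.
- start_top (a point): Middle of the top of the yoghurt maker's green start button (28 mm across, grey collar); at x = -64 mm in the maker's frame, 52 mm above the maker's origin.
- start (a joint): Travel of the start button (m): 0 released, 0.006 fully down; sprung, 5 N holds it fully down.
- mug: Blue mug, 80 mm across, 92 mm high, bystander. Origin: middle of its underside.
- tape: Yellow roll of tape lying flat, 80 mm across, 24 mm high, bystander. Origin: middle of its underside.
- soap: Green bottle, 52 mm across, 130 mm high, bystander. Origin: middle of its underside.
- jar_red: White round jar with the red lid (may be absent): 60 mm across and 62 mm high without the lid, 0.19 to 0.36 kg with its lid. Origin: middle of its underside, z up. To be gripped by its round body.
- lid_red (a joint): How far the red lid is pushed into its jar (m): 0 to 0.0015 at the start, when it stands about 12 mm proud of the jar; 0.008 hard home, about 4 mm proud; home from 0.006. It stays where it is pushed and takes about 18 N to move.
- lidtop_red (a point): Middle of the top of the red lid (48 mm across): 74 mm above the jar's underside less the lid's travel.
- jar_yellow: White round jar with the yellow lid (may be absent): 60 mm across and 62 mm high without the lid, 0.19 to 0.36 kg with its lid. Origin: middle of its underside, z up. To be gripped by its round body.
- lid_yellow (a joint): How far the yellow lid is pushed into its jar (m): 0 to 0.0015 at the start, when it stands about 12 mm proud of the jar; 0.008 hard home, about 4 mm proud; home from 0.006. It stays where it is pushed and takes about 18 N to move.
- lidtop_yellow (a point): Middle of the top of the yellow lid (48 mm across): 74 mm above the jar's underside less the lid's travel.
- jar_green: White round jar with the green lid (may be absent): 60 mm across and 62 mm high without the lid, 0.19 to 0.36 kg with its lid. Origin: middle of its underside, z up. To be gripped by its round body.
- lid_green (a joint): How far the green lid is pushed into its jar (m): 0 to 0.0015 at the start, when it stands about 12 mm proud of the jar; 0.008 hard home, about 4 mm proud; home from 0.006. It stays where it is pushed and takes about 18 N to move.
- lidtop_green (a point): Middle of the top of the green lid (48 mm across): 74 mm above the jar's underside less the lid's travel.
- jar_blue: White round jar with the blue lid (may be absent): 60 mm across and 62 mm high without the lid, 0.19 to 0.36 kg with its lid. Origin: middle of its underside, z up. To be gripped by its round body.
- lid_blue (a joint): How far the blue lid is pushed into its jar (m): 0 to 0.0015 at the start, when it stands about 12 mm proud of the jar; 0.008 hard home, about 4 mm proud; home from 0.006. It stays where it is pushed and takes about 18 N to move.
- lidtop_blue (a point): Middle of the top of the blue lid (48 mm across): 74 mm above the jar's underside less the lid's travel.
There are look-alikes about, which are no part of the job. What is shaped like the jar_yellow but orange is not meant.

How it is judged:
On the way, in this order (a step that is already met when the one before it is completed fails the run):
1. with a jar on the press's spot the lever is swung down to its stop (value of joint lever above 1.62 rad and horizontal distance between any of jar_red, jar_yellow, jar_green, jar_blue and press below 0.025 m), for 0.05 s.
2. every jar's lid is home (travel over 6 mm) and the lever is back up (value of joint each of lid_red, lid_yellow, lid_green, lid_blue above 0.006 m and value of joint lever below 0.1 rad), for 0.2 s.
3. all jars stand upright in the yoghurt maker's tray (x of jar_red in the frame of maker between 0 and 0.06 m and y of jar_red in the frame of maker between -0.092 and 0.092 m and z of jar_red in the frame of maker between 0.024 and 0.036 m and angle between each of jar_red, jar_yellow, jar_green, jar_blue's own z axis and vertical below 0.12 rad and x of jar_yellow in the frame of maker between 0 and 0.06 m and y of jar_yellow in the frame of maker between -0.092 and 0.092 m and z of jar_yellow in the frame of maker between 0.024 and 0.036 m and x of jar_green in the frame of maker between 0 and 0.06 m and y of jar_green in the frame of maker between -0.092 and 0.092 m and z of jar_green in the frame of maker between 0.024 and 0.036 m and x of jar_blue in the frame of maker between 0 and 0.06 m and y of jar_blue in the frame of maker between -0.092 and 0.092 m and z of jar_blue in the frame of maker between 0.024 and 0.036 m), for 0.2 s.
4. the start button is fully down (value of joint start above 0.005 m), for 0.05 s.
At the end, for the whole second after the job is handed in: Every jar present has its lid home (over 6 mm) and stands still and upright (within 0.12 rad) on the maker's tray, its middle within 30 mm (x) and 92 mm (y) of the tray's middle; the lever is up (under 0.1 rad) and the start button released (under 1.5 mm) (all of step 2 and all of step 3 and linear speed of each of jar_red, jar_yellow, jar_green, jar_blue below 0.02 m/s and value of joint start below 0.0015 m); the robot touches nothing.
It fails at once if a lid is pushed in other than by the press (it moves in while the lever is not down) (value of joint lever below 1.3 rad and ((value of joint lid_red above 0.003 m and velocity of joint lid_red above 0.008 m/s) or (value of joint lid_yellow above 0.003 m and velocity of joint lid_yellow above 0.008 m/s) or (value of joint lid_green above 0.003 m and velocity of joint lid_green above 0.008 m/s) or (value of joint lid_blue above 0.003 m and velocity of joint lid_blue above 0.008 m/s))).
It fails at once if the start button is pressed while a jar is not in the yoghurt maker (over 140 mm from its middle) (value of joint start above 0.004 m and horizontal distance between any of jar_red, jar_yellow, jar_green, jar_blue and maker above 0.14 m).
It fails at once if the start button is pressed while a lid is not home (value of joint start above 0.004 m and value of joint any of lid_red, lid_yellow, lid_green, lid_blue below 0.005 m).
It fails at once if the mug, the tape or the bottle is pushed more than 40 mm from its place (distance of any of mug, tape, soap from where it was at the start of the episode above 0.04 m).
Of jar_red, jar_yellow, jar_green, jar_blue only 2 to 3 are there at a start; the rules pass over those that are not, and their reading is None.
At some moment in a run one of jar_red, jar_yellow, jar_green, jar_blue may be knocked a few centimetres aside while the robot is not near it.
It also fails if it takes over 210 s, if anything falls off the work surface, if the arm or the gripper's body presses on something with over 40 N, if the wrist force passes 120 N, or if a joint passes its speed limit or range.

### The arm

A 6-joint arm with a two-finger parallel gripper is mounted at the origin on the work surface. World frame = base frame: x ahead of the robot, y to its left, z up, the work surface at z = 0. Lengths are in m, angles in rad, forces in N, time in s.
With the tool pointing down it reaches from about 0.325 to 0.775 m from the base axis. Payload 5.5 kg.
Tool frame: the origin (TCP) lies midway between the tips of the shut fingers; the grasp point (between the pads) lies 19 mm behind it; z points along the fingers, y is the line along which they close (so a half turn about z gives the same grasp; the last joint's range is limited). The gripper opens to 85 mm and grips with 20 to 120 N. Pads are 22 mm wide; open, the fingers measure 114 mm over their backs; the gripper's body (76 mm by 85 mm) begins 54 mm behind the grasp point. The pads swing forward as they close: fully open they stand 13 mm farther back than shut.
Start: joints at [1.05, 0.091, 1.231, -0, 1.82, -0.057], TCP at [0.268, 0.537, 0.231] pointing down, gripper open.
Joint ranges: [-2.87, 2.87], [-0.86, 2.18], [0.17, 2.46], [-1.51, 4.65], [0.06, 2.69], [-2.65, 2.65]. Speed limits (rad/s): [2.57, 2.57, 3.01, 3.14, 3.14, 3.14].

### API

Orientations are given as a unit quaternion [w, x, y, z].
In Python, from cell import manip gives the robot as it stands. The module is installed in compiled form; this text tells all that it offers.
- The arm moves only by the shell command python3 -m handwheel 'ROWS' [FORCE]. ROWS is JSON, a list of rows, each a list of 3 entries, a list of its own where there are three numbers: the opening, from 0 (shut) to 1 (fully open), then the shift along the tool's x, y, z in cm, then the turn, a rotation vector about the tool's x, y, z in rad. A call has 1 to 12 rows; each row is the pose to reach, as a shift and turn from the pose commanded when the call began, along the tool's axes at that moment; what a row does not reach only later rows make up. A row lasts 1/8 s, in which the tool goes at most 62.5 mm and 10.7 degrees, less where a joint would pass 70% of its speed; a pose out of reach is approached as far as the arm can. A call with a gripper value outside its range is refused whole. The fingers move at their own pace and stop on an object; FORCE is the grip in N (left out, the last holds). Time passes only in rows, so rows that repeat a pose let the fingers close. It gives the time, the measured TCP pose, the force, the opening and the grip force at its end, in the units of the state.
- manip.get_obs(): the state, without advancing time (a new reading comes with each control period).
- manip.capture(name): name is "scene" or "top" or "wrist"; returns a dict with "frame" (480x640x3 uint8, red, green, blue), "range_z" (480x640 float32, m along the optical axis (not along the pixel's ray), 0 where there is no reading), "fx", "fy", "cx", "cy" (pixels), "origin" and "attitude" of the camera in the world. Camera axes: x right, y down, z forward; pixel columns grow to the right and rows downward; lengths in m; the calibration is good to about 2 mm. The wrist camera is an equidistant fisheye: a pixel r from the principal point sees the ray r / f radians off the axis. A picture is of the moment at which its call begins.
- manip.sign_off(): hands the job in; it is judged then, once.
Trained networks look in the newest picture that a camera, given by its name, has taken for a name from the list of things; names that differ only in an ending like _2 or _b are one class to them, and where a whole thing is asked for, a point or a joint stands for the part that bears it (a point fixed in the world has none). Each returns a list of dicts, best first, with "score" (0 to 1); they miss things now and then, are a little off and sometimes report something else, mostly with a low value. They report only what shows in the picture. A call takes as long as a camera call. They do not tell look-alikes from the thing itself.
- manip.look_for(camera, target): "rect" ([left, top, right, bottom] in pixels, round what is visible of it).
The state is a dict: "time_s": time; "joint_positions": joint angles; "joint_vel": joint speeds; "joint_efforts": joint torques, N m; "tool_pos": TCP position; "eef_rot": TCP orientation; "wrist_force": force on the tool from outside, world axes, zero at the start; "ft_torque": the same for the moment, N m; "gripper_width": opening from 0.0 (shut) to 1.0 (fully open); "finger_force": force on a finger pad.
Only numpy, scipy, OpenCV 4.12 (cv2) and the standard library are available. Lean on these libraries where they do the work, as an engineer would, in place of code of your own. Each camera call takes 0.05 s, during which the arm holds its last target. There are 200 camera calls.

## Working session

There is one attempt and no reset: what is moved stays moved. The work goes in short steps, Python scripts to look and compute and a shell command to move; the robot and the scene stay as the last step left them, time stands still between calls to the robot, and variables do not carry over. Pictures are saved under pics/ and viewed, at most 14 in all, crops included, and the job is handed in when it is done.

```bash
mkdir -p pics; cat > h.py <<'E'
import numpy as np, cv2
from cell import manip
from scipy.spatial.transform import Rotation as R
def att(c):
    a=np.array(c["attitude"],float)
    return a if a.shape==(3,3) else R.from_quat(a[[1,2,3,0]]).as_matrix()
def save(c,n,crop=None,s=1):
    f=c["frame"][:,:,::-1]
    if crop: f=f[crop[1]:crop[3],crop[0]:crop[2]]
    cv2.imwrite("pics/"+n,cv2.resize(f,None,fx=s,fy=s))
def cloud(c,fish=False):
    v,u=np.mgrid[0:480,0:640]; x=(u-c["cx"])/c["fx"]; y=(v-c["cy"])/c["fy"]
    if fish:
        r=np.hypot(x,y)+1e-9; k=np.tan(np.minimum(r,1.5))/r; x=x*k;y=y*k
    z=c["range_z"]; P=np.stack([x*z,y*z,z],-1)
    return P@att(c).T+np.array(c["origin"])
E
python3 - <<'E'
from h import *
o=manip.get_obs(); print(o)
for n in("scene","top"):
    c=manip.capture(n); save(c,n+"0.png"); print(n,c["origin"],c["attitude"],c["fx"],c["cx"],c["cy"])
    for t in("press","lever","maker","jar_red","jar_yellow","jar_green","jar_blue","mug","tape","soap","start_top"):
        print(t,[(round(d["score"],2),[int(x) for x in d["rect"]]) for d in manip.look_for(n,t)][:4])
    np.savez(n+"0.npz",P=cloud(c),f=c["frame"])
E
```

```text
{'time_s': 0.0, 'joint_positions': array([ 1.05031701e+00,  9.18780086e-02,  1.23188563e+00, -2.12218374e-07,
        1.81979949e+00, -5.66865468e-02]), 'joint_vel': array([-0.00064857, -0.0012092 ,  0.00088729, -0.00157194, -0.00085568,
       -0.00091948]), 'joint_efforts': array([-3.39019907e-04, -4.58726764e+01, -4.18026102e+01, -1.82534686e-04,
        1.16808683e-02, -2.09116530e-05]), 'tool_pos': array([0.26826041, 0.53637576, 0.23013955]), 'eef_rot': array([-2.80294240e-04,  2.29823473e-01,  9.73231833e-01, -9.44525782e-04]), 'wrist_force': array([ 0.47995117, -0.48122561, -1.19869092]), 'ft_torque': array([ 0.01483242,  0.00616996, -0.00686114]), 'finger_force': 0.0, 'gripper_width': 0.9984389580737211}
scene [1.02256058 0.50319441 1.1722624 ] [-0.10461028  0.32434422  0.90041522 -0.2703885 ] 541.3252465845827 323.33334560479926 240.78518997431763
press [(0.93, [357, 302, 478, 416])]
lever [(0.8, [378, 302, 431, 374])]
maker [(0.66, [244, 152, 344, 243])]
jar_red [(0.92, [322, 220, 346, 252])]
jar_yellow [(0.86, [302, 280, 329, 314]), (0.61, [192, 230, 216, 264])]
jar_green 
[... 263 characters left out ...]
  0.01574432 1.25950036] [-0.06043317  0.71194591 -0.69598526  0.07131184] 502.4346010124685 310.5100340928468 246.35683832175653
press [(0.79, [132, 203, 223, 321]), (0.17, [132, 203, 201, 243])]
lever [(0.96, [133, 203, 200, 242])]
maker [(0.74, [355, 259, 467, 354]), (0.58, [131, 204, 224, 322])]
jar_red [(0.81, [319, 288, 343, 312])]
jar_yellow [(0.97, [396, 183, 421, 210]), (0.85, [284, 230, 308, 256]), (0.27, [133, 202, 198, 244])]
jar_green [(0.89, [329, 235, 350, 261]), (0.7, [331, 234, 353, 254]), (0.49, [350, 178, 373, 208])]
jar_blue []
mug [(0.65, [278, 165, 320, 206])]
tape [(0.6, [220, 184, 251, 214])]
soap [(0.78, [349, 180, 375, 209])]
start_top [(0.46, [401, 326, 413, 339])]
```

View pics/scene0.png

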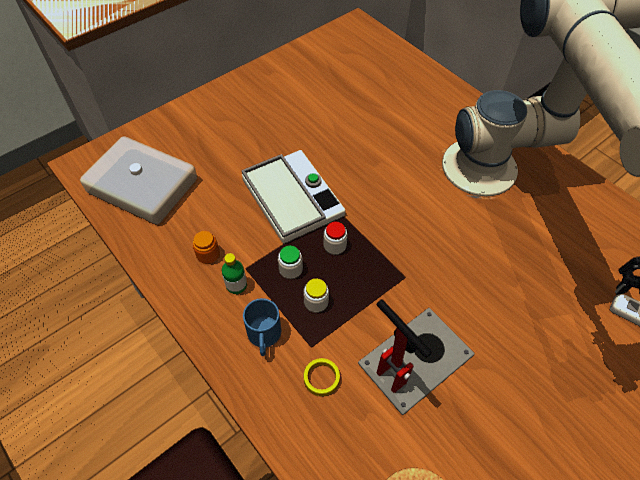

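View pics/top0.png

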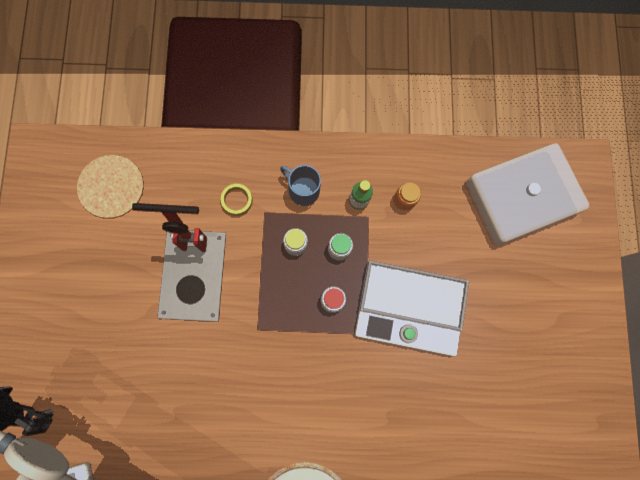

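Top view: three jars on the mat, with red at (334,299), yellow at (295,241) and green at (341,246). The look-alike is the orange jar at (408,195), off the mat. The green bottle cap at (362,190) and the green button at (409,334) could also be confused with a lid. The press spot is at (190,289) and the hinge at (190,240). The maker is at (412,308).

```bash
cat >> h.py <<'E'
def blob(P,f,kind,lo,hi,box=None):
    hsv=cv2.cvtColor(f,cv2.COLOR_RGB2HSV); h,s,v=hsv[...,0].astype(int),hsv[...,1],hsv[...,2]
    m={"red":((h<6)|(h>172))&(s>150)&(v>90),"yellow":(abs(h-29)<5)&(s>130)&(v>90),"green":(abs(h-66)<16)&(s>110)&(v>60)}[kind]
    m=m&(P[...,2]>lo)&(P[...,2]<hi)
    if box is not None:
        m&=(P[...,0]>box[0])&(P[...,0]<box[1])&(P[...,1]>box[2])&(P[...,1]<box[3])
    return P[m]
E
python3 - <<'E'
from h import *
for n in("top","scene"):
    d=np.load(n+"0.npz"); P,f=d["P"],d["f"]
    for k in("red","yellow","green"):
        q=blob(P,f,k,.055,.09,(.2,.65,-.25,.15))
        if len(q):
            z=np.median(q[:,2]); q=q[abs(q[:,2]-z)<.004]; (c,r)=cv2.minEnclosingCircle(q[:,:2].astype(np.float32))
            print(n,k,len(q),q.mean(0).round(4),"circ",np.round(c,4),round(r,4))
    q=blob(P,f,"green",.035,.07,(.15,.4,-.35,-.1)); print(n,"btn",len(q),q.mean(0).round(4))
    # press plate, maker
    gx,gy,gz=P[...,0],P[...,1],P[...,2]
    m=(gz>.006)&(gz<.016)&(gx>.2)&(gx<.55)&(gy>.15)&(gy<.45)
    rc=cv2.minAreaRect(P[m][:,:2].astype(np.float32)); print(n,"plate",m.sum(),np.round(rc[0],4),np.round(rc[1],4),round(rc[2],2), np.median(gz[m]).round(4))
    dk=m&(f.max(-1)<50)
    print(" spot",dk.sum(),P[dk].mean(0).round(4),np.round(cv2.minEnclosingCircle(P[dk][:,:2].astype(np.float32)),4) if 0 else "")
    m=(gz>.018)&(gz<.07)&(gx>.15)&(gx<.42)&(gy>-.42)&(gy<-.1)&~((gy>-.14)&(gx>.3))
    rc=cv2.minAreaRect(P[m][:,:2].astype(np.float32)); print(n,"maker",m.sum(),np.round(rc[0],4),np.round(rc[1],4),round(rc[2],2))
    hz=np.histogram(gz[m],bins=np.arange(.018,.07,.002)); print(dict(zip(hz[1].round(3),hz[0])))
    m=(gz>.13)&(gz<.4)&(gx>.3)&(gx<.7)&(gy>.1)&(gy<.6)&(f.max(-1)<70)
    q=P[m]; print(n,"bar",len(q),q.mean(0).round(3),q.min(0).round(3),q.max(0).round(3))
    for t,b in(("mug",(.45,.7,-.02,.15)),("tape",(.45,.62,.14,.26)),("soap",(.45,.65,-.2,-.05))):
        m=(gz>.012)&(gx>b[0])&(gx<b[1])&(gy>b[2])&(gy<b[3]); q=P[m]; print(t,q.min(0).round(3),q.max(0).round(3))
E
```

```text
top red 1 [ 0.4893 -0.0368  0.08  ] circ [ 0.4893 -0.0368] 0.0001
top btn 0 [nan nan nan]
top plate 2747 [0.3752 0.3004] [0.2974 0.3501] 89.52 0.0103
 spot 0 [nan nan nan] 
top maker 1294 [ 0.3986 -0.2524] [0.2247 0.049 ] 87.66
{np.float64(0.018): np.int64(3), np.float64(0.02): np.int64(6), np.float64(0.022): np.int64(20), np.float64(0.024): np.int64(65), np.float64(0.026): np.int64(165), np.float64(0.028): np.int64(329), np.float64(0.03): np.int64(332), np.float64(0.032): np.int64(193), np.float64(0.034): np.int64(43), np.float64(0.036): np.int64(9), np.float64(0.038): np.int64(17), np.float64(0.04): np.int64(18), np.float64(0.042): np.int64(27), np.float64(0.044): np.int64(11), np.float64(0.046): np.int64(9), np.float64(0.048): np.int64(7), np.float64(0.05): np.int64(15), np.float64(0.052): np.int64(19), np.float64(0.054): np.int64(5), np.float64(0.056): np.int64(1), np.float64(0.058): np.int64(0), np.float64(0.06): np.int64(0), np.float64(0.062): np.int64(0), np.float64(0.064): np.int64(0), np.float64(0.066): np.int64(0)}
top bar 812 [0.633 0.292 0.27 ] [0.301 0.225 0.134] [0.656 
[... 982 characters left out ...]
: np.int64(4), np.float64(0.046): np.int64(5), np.float64(0.048): np.int64(4), np.float64(0.05): np.int64(10), np.float64(0.052): np.int64(7), np.float64(0.054): np.int64(5), np.float64(0.056): np.int64(0), np.float64(0.058): np.int64(0), np.float64(0.06): np.int64(0), np.float64(0.062): np.int64(0), np.float64(0.064): np.int64(0), np.float64(0.066): np.int64(0)}
scene bar 1070 [0.647 0.296 0.265] [0.624 0.228 0.13 ] [0.657 0.356 0.307]
mug [0.611 0.012 0.013] [0.669 0.07  0.082]
tape [0.45  0.22  0.012] [0.619 0.26  0.019]
soap [ 0.45  -0.2    0.012] [ 0.65  -0.05   0.083]<stdin>:9: RuntimeWarning: Mean of empty slice.
  ret = um.true_divide(
<stdin>:15: RuntimeWarning: Mean of empty slice.
```

```bash
python3 - <<'E'
from h import *
d=np.load("top0.npz"); f=d["f"]
cv2.imwrite("pics/crop1.png",cv2.resize(f[160:370,120:480,::-1],None,fx=2.2,fy=2.2,interpolation=cv2.INTER_CUBIC))
E
```

```text
(no output)
```

View pics/crop1.png

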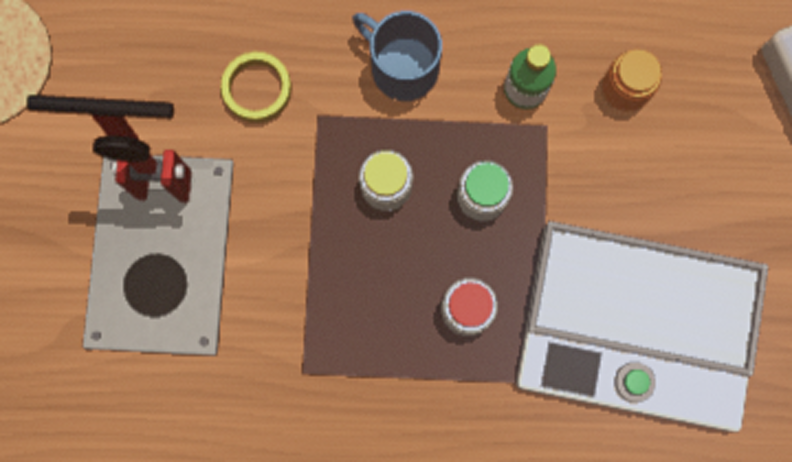

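```bash
sed -i 's/s>150/s>110/;s/s>130/s>80/;s/s>110)&(v>60)/s>90)\&(v>60)/' h.py; python3 - <<'E' 2>/dev/null
from h import *
d=np.load("top0.npz"); P,f=d["P"],d["f"]
for n,(u,v) in dict(red=(334,298),yel=(295,239),grn=(341,243),spot=(190,290),tray=(410,295),btn=(409,334),table=(250,380)).items(): print(n,P[v,u].round(3),f[v,u],cv2.cvtColor(f[v:v+1,u:u+1],cv2.COLOR_RGB2HSV)[0,0])
for n in("top","scene"):
    d=np.load(n+"0.npz"); P,f=d["P"],d["f"]; gx,gy,gz=np.moveaxis(P,-1,0)
    for k in("red","yellow","green"):
        q=blob(P,f,k,.06,.095,(.4,.72,-.2,.15))
        if len(q): z=np.median(q[:,2]); q=q[abs(q[:,2]-z)<.006]; c,r=cv2.minEnclosingCircle(q[:,:2].astype(np.float32)); print(n,k,len(q),q.mean(0).round(4),np.round(c,4),round(r,4))
    q=blob(P,f,"green",.03,.075,(.35,.6,-.4,-.12)); print(n,"btn",len(q),q.mean(0).round(4),np.median(q[:,2]))
    m=(gz>.005)&(gz<.017)&(gx>.4)&(gx<.72)&(gy>.21)&(gy<.42)
    m=cv2.morphologyEx(m.astype(np.uint8),cv2.MORPH_OPEN,np.ones((3,3)))>0
    print(n,"plate",[np.round(x,4) for x in cv2.minAreaRect(P[m][:,:2].astype(np.float32))],np.median(gz[m]).round(4))
    dk=m&(f.max(-1)<70); q=P[dk];print(" spot",len(q),q.mean(0).round(4),q.min(0).round(3),q.max(0).round(3))
    m=(gz>.018)&(gz<.06)&(gx>.38)&(gx<.65)&(gy>-.42)&(gy<-.12)&~((gx>.6)&(gy>-.13))
    m=cv2.morphologyEx(m.astype(np.uint8),cv2.MORPH_OPEN,np.ones((3,3)))>0
    print(n,"maker",[np.round(x,4) for x in cv2.minAreaRect(P[m][:,:2].astype(np.float32))],np.median(gz[m]).round(4))
    m=(gz>.23)&(gz<.35)&(gx>.5)&(gx<.8)&(gy>.15)&(gy<.45)&(f.max(-1)<80)
    q=P[m]; print(n,"bar",len(q),q.mean(0).round(3),q.min(0).round(3),q.max(0).round(3), np.linalg.svd(q-q.mean(0),full_matrices=False)[2][0].round(3) if len(q)>5 else "")
E
```

```text
red [ 0.497 -0.058  0.076] [198  98  89] [  2 140 198]
yel [0.637 0.038 0.073] [205 208 117] [ 31 112 208]
grn [ 0.629 -0.073  0.077] [123 194 131] [ 63  93 194]
spot [0.515 0.295 0.011] [61 52 46] [12 63 61]
tray [ 0.513 -0.248  0.027] [206 209 218] [113  14 218]
btn [ 0.418 -0.239  0.052] [126 193 136] [ 64  89 193]
table [0.301 0.138 0.002] [178 124  83] [ 13 136 178]
top red 288 [ 0.4968 -0.057   0.0772] [ 0.4968 -0.0569] 0.0229
top yellow 283 [0.6373 0.0377 0.0766] [0.6372 0.0384] 0.0239
top green 252 [ 0.6276 -0.0727  0.0768] [ 0.6283 -0.0735] 0.0228
top btn 51 [ 0.418  -0.2413  0.0518] 0.05165194170332921
top plate [array([0.5538, 0.2939]), array([0.1515, 0.2248]), np.float64(88.3129)] 0.0104
 spot 577 [0.5164 0.2951 0.0108] [0.485 0.262 0.005] [0.549 0.329 0.016]
top maker [array([ 0.4818, -0.2513]), array([0.2519, 0.1883]), np.float64(79.8939)] 0.0311
top bar 651 [0.642 0.288 0.285] [0.623 0.225 0.23 ] [0.656 0.354 0.307] [-0.041 -0.998 -0.045]
scene red 244 [ 0.499  -0.0562  0.0768] [ 0.4965 -0.0562] 0.0254
scene yellow 292 [0.6393 0.0388 0.0768] [0.6381 0.0393] 0.0245
scene green 261 [ 0.6299 -0.0722  0.0764] [ 0.6299 -0.0733] 0.0249
scene btn 66 [ 0.4224 -0.2388  0.0514] 0.051853135865476796
scene plate [array([0.5541, 0.2939]), array([0.1511, 0.2274]), np.float64(88.4971)] 0.0105
 spot 935 [0.5553 0.3105 0.0109] [0.454 0.223 0.005] [0.668 0.372 0.017]
scene maker [array([ 0.4847, -0.2524]), array([0.2588, 0.19  ]), np.float64(80.1428)] 0.031
scene bar 782 [0.65  0.295 0.292] [0.631 0.228 0.23 ] [0.657 0.356 0.307] [ 0.019  1.    -0.015]
```

```bash
cat >> h.py <<'E'
def go(p,a=90,o=None):
    "shift (cm, tool axes) and turn to TCP p, tool down, tool x at world angle a deg"
    o=o or manip.get_obs(); q=np.array(o["eef_rot"]); R0=R.from_quat(q[[1,2,3,0]]); t=np.radians(a)
    R1=R.from_matrix(np.array([[np.cos(t),np.sin(t),0],[np.sin(t),-np.cos(t),0],[0,0,-1]]))
    print((R0.inv().apply(np.array(p)-o["tool_pos"])*100).round(2).tolist(),(R0.inv()*R1).as_rotvec().round(3).tolist())
def lids(n,box=(.38,.75,-.4,.45)):
    c=manip.capture(n); P,f=cloud(c),c["frame"]
    for k in("red","yellow","green"):
        q=blob(P,f,k,.06,.2,box)
        if len(q)>20:
            z=np.median(q[:,2]); q=q[abs(q[:,2]-z)<.006]; print(n,k,len(q),np.median(q,0).round(4),np.round(cv2.minEnclosingCircle(q[:,:2].astype(np.float32))[0],4))
    return c
E
python3 -c "
from h import *
go((.4975,-.0567,.16))"
```

```text
[-47.03, -42.82, 7.13] [-0.0, 0.0, 1.107]
```

```bash
python3 -m handwheel '[[1,[-24,-22,0],[0,0,0.5]],[1,[-24,-22,0],[0,0,0.5]],[1,[-24,-22,0],[0,0,0.5]],[1,[-24,-22,0],[0,0,0.5]],[1,[-24,-22,0],[0,0,0.5]],[1,[-24,-22,0],[0,0,0.5]],[1,[-47,-42.8,3],[0,0,1.107]],[1,[-47,-42.8,3],[0,0,1.107]],[1,[-47,-42.8,3],[0,0,1.107]],[1,[-47,-42.8,3],[0,0,1.107]],[1,[-47,-42.8,3],[0,0,1.107]],[1,[-47,-42.8,3],[0,0,1.107]]]' 40
python3 - <<'E'
from h import *
lids("scene"); c=manip.capture("wrist"); save(c,"w1.png")
np.savez("w1.npz",P=cloud(c,True),f=c["frame"])
P=cloud(c,True); q=blob(P,c["frame"],"red",.05,.1,(.4,.6,-.15,.05)); print("wrist red",len(q),np.median(q,0) if len(q) else "")
go((.4975,-.0567,.019))
E
```

```text
time_s: 2.7
tool_pos: [0.4978, -0.0592, 0.1997]
eef_rot: [-0.001, 0.709, 0.705, -0.001]
wrist_force: [-0.6, 0.5, 0.2]
gripper_width: 0.999
finger_force: 0.0
scene red 219 [ 0.4985 -0.0567  0.0768] [ 0.4983 -0.0561]
scene yellow 291 [0.6394 0.0388 0.0768] [0.6373 0.0381]
scene green 270 [ 0.6305 -0.0723  0.0765] [ 0.6783 -0.0843]
wrist red 2947 [ 0.49913528 -0.05598915  0.07653339]
[-0.09, 0.02, 18.19] [-0.001, -0.001, -0.001]
```

View pics/w1.png

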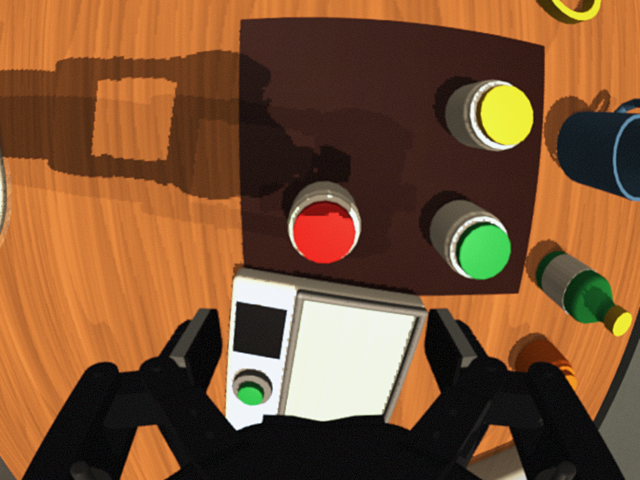

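Wrist picture: the red lid is at (325,230), below and between the open fingers. Yellow is at (505,115), green at (483,250). All three views agree on red at (0.4985, -0.0565).

```bash
python3 -m handwheel '[[1,[0,0.1,6],[0,0,0]],[1,[0,0.1,12],[0,0,0]],[1,[0,0.1,16],[0,0,0]],[1,[0,0.1,18.1],[0,0,0]],[1,[0,0.1,18.1],[0,0,0]],[0.5,[0,0.1,18.1],[0,0,0]],[0.5,[0,0.1,18.1],[0,0,0]],[0.5,[0,0.1,18.1],[0,0,0]],[0.5,[0,0.1,18.1],[0,0,0]],[0.5,[0,0.1,18.1],[0,0,0]],[0.5,[0,0.1,18.1],[0,0,0]]]' 40
python3 -c "
from h import *
go((.5165,.295,.2))"
```

```text
time_s: 4.18
tool_pos: [0.4996, -0.056, 0.0226]
eef_rot: [0.001, 0.707, 0.707, 0.001]
wrist_force: [-1.3, 2.9, 6.3]
gripper_width: 0.693
finger_force: 44.3
[35.11, 1.76, -17.71] [0.004, -0.0, 0.0]
```

```bash
python3 -m handwheel '[[0.5,[0,0,-5],[0,0,0]],[0.5,[0,0,-10],[0,0,0]],[0.5,[5,0.5,-12],[0,0,0]],[0.5,[11,0.8,-12],[0,0,0]],[0.5,[17,1.2,-12],[0,0,0]],[0.5,[23,1.5,-12],[0,0,0]],[0.5,[29,1.7,-12],[0,0,0]],[0.5,[33,1.7,-12],[0,0,0]],[0.5,[35.1,1.7,-12],[0,0,0]],[0.5,[35.1,1.7,-11],[0,0,0]],[0.5,[35.1,1.7,-11],[0,0,0]]]'
python3 - <<'E'
from h import *
lids("scene")
c=manip.capture("wrist"); P=cloud(c,True); q=blob(P,c["frame"],"red",.1,.3); print("red",len(q),np.median(q,0)); print(manip.get_obs()["gripper_width"])
go((.5165,.295,.0315))
E
```

```text
time_s: 5.55
tool_pos: [0.5149, 0.2931, 0.1286]
eef_rot: [-0.0, 0.707, 0.707, -0.002]
wrist_force: [0.3, 1.0, -3.5]
gripper_width: 0.693
finger_force: 45.3
scene red 148 [0.6378 0.3111 0.115 ] [0.6334 0.292 ]
scene yellow 292 [0.6392 0.0388 0.0768] [0.6386 0.0382]
scene green 263 [ 0.63   -0.0718  0.0768] [ 0.6786 -0.0822]
red 13987 [0.51941618 0.30250301 0.18286909]
0.6929862497101196
[0.19, 0.11, 9.84] [-0.001, 0.001, -0.002]
```

```bash
python3 -m handwheel '[[0.5,[0.2,0.1,4],[0,0,0]],[0.5,[0.2,0.1,7],[0,0,0]],[0.5,[0.2,0.1,9],[0,0,0]],[0.5,[0.2,0.1,9.6],[0,0,0]],[0.5,[0.2,0.1,9.8],[0,0,0]],[0.5,[0.2,0.1,9.8],[0,0,0]]]'
python3 -c "
from h import *
print(manip.get_obs()['wrist_force'])"
```

```text
time_s: 6.4
tool_pos: [0.5171, 0.2969, 0.0337]
eef_rot: [0.0, 0.707, 0.707, 0.001]
wrist_force: [0.4, -0.2, -3.5]
gripper_width: 0.694
finger_force: 45.4
[ 0.39504991 -0.19216148 -3.52896724]
```

```bash
python3 -m handwheel '[[0.5,[0,0,0.2],[0,0,0]],[0.5,[0,0,0.3],[0,0,0]],[0.5,[0,0,0.3],[0,0,0]]]'; python3 -c "
from h import *
go((.5165,.295,.031))"
```

```text
time_s: 6.78
tool_pos: [0.5165, 0.2968, 0.0297]
eef_rot: [0.0, 0.707, 0.707, 0.0]
wrist_force: [-0.1, 0.5, -2.4]
gripper_width: 0.697
finger_force: 45.4
[-0.18, -0.0, -0.13] [0.001, -0.0, 0.0]
```

```bash
python3 -m handwheel '[[0.9,[0,0,0],[0,0,0]],[0.9,[0,0,0],[0,0,0]],[0.9,[0,0,-0.5],[0,0,0]],[0.9,[0,0,-6],[0,0,0]],[0.9,[0,0,-12],[0,0,0]],[0.9,[0,0,-18],[0,0,0]],[0.9,[0,0,-24],[0,0,0]],[0.9,[0,0,-30],[0,0,0]],[0.9,[0,0,-33],[0,0,0]],[0.9,[-3,3,-33],[0,0,0]],[0.9,[-4,6,-33],[0,0,0]],[0.9,[-4,6,-33],[0,0,0]]]'
python3 - <<'E'
from h import *
c=manip.capture("wrist"); P=cloud(c,True); save(c,"w2.png"); f=c["frame"]
q=blob(P,f,"red",.06,.1,(.45,.57,.22,.36)); print("red",len(q),np.median(q,0),cv2.minEnclosingCircle(q[:,:2].astype(np.float32))[0])
for n in("top","scene"):
    c=manip.capture(n); P=cloud(c); f=c["frame"]; gx,gy,gz=np.moveaxis(P,-1,0)
    m=(gz>.27)&(gz<.315)&(gx>.6)&(gx<.7)&(gy>.2)&(gy<.38)&(f.max(-1)<80); q=P[m]; print(n,len(q),np.median(q,0).round(4),q.min(0).round(3),q.max(0).round(3))
go((.6475,.251,.36)); go((.6475,.251,.273))
E
```

```text
time_s: 8.28
tool_pos: [0.5777, 0.2555, 0.3581]
eef_rot: [-0.0, 0.708, 0.706, -0.001]
wrist_force: [-0.0, 0.8, -0.2]
gripper_width: 0.9
finger_force: 0.0
red 1284 [0.5180477  0.29627892 0.08353617] (0.5175703763961792, 0.29641634225845337)
top 150 [0.6451 0.2469 0.3015] [0.639 0.225 0.295] [0.653 0.27  0.307]
scene 661 [0.651  0.2949 0.3007] [0.64  0.228 0.271] [0.657 0.356 0.307]
[-0.6, 7.18, -0.03] [0.0, -0.0, 0.0]
[-0.6, 7.18, 8.67] [0.0, -0.0, 0.0]
```

View pics/w2.png

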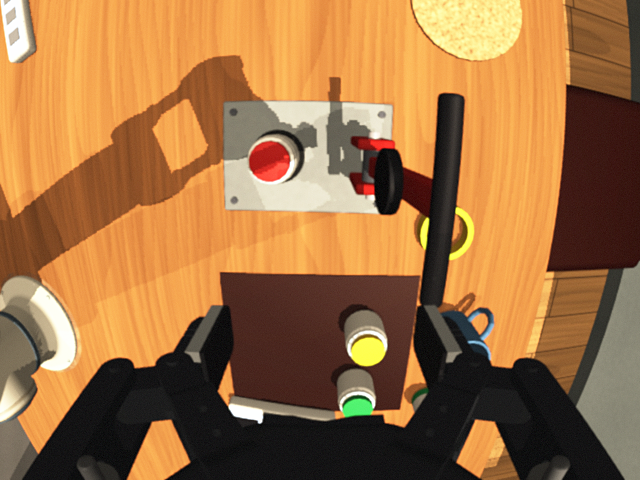

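The picture shows the red jar standing on the spot (273,160) and the lever up, with its bar from (450,97) to (432,300).

```bash
python3 -m handwheel '[[0.9,[-0.6,4,0],[0,0,0]],[0.9,[-0.6,7.1,0],[0,0,0]],[0.9,[-0.6,7.1,0],[0,0,0]],[0.9,[-0.6,7.1,5],[0,0,0]],[0.9,[-0.6,7.1,8.5],[0,0,0]],[0.9,[-0.6,7.1,8.5],[0,0,0]],[0,[-0.6,7.1,8.5],[0,0,0]],[0,[-0.6,7.1,8.5],[0,0,0]],[0,[-0.6,7.1,8.5],[0,0,0]],[0,[-0.6,7.1,8.5],[0,0,0]],[0,[-0.6,7.1,8.5],[0,0,0]],[0,[-0.6,7.1,8.5],[0,0,0]]]' 40
python3 - <<'E'
from h import *
o=manip.get_obs(); print(o["tool_pos"],o["gripper_width"],o["finger_force"],o["wrist_force"])
# arc offsets from q=0 in world (yaw -1.6deg)
y=np.radians(-1.6)
for q in np.linspace(0,1.66,13)[1:]:
    d=lambda q:np.array([-np.cos(1.651-q),np.sin(1.651-q)])*20
    e=d(q)-d(0); print(round(q,3),"tool",round(e[0]*np.sin(y),2),round(e[0]*np.cos(y),2),round(-e[1],2))
E
```

```text
time_s: 9.93
tool_pos: [0.647, 0.2507, 0.2761]
eef_rot: [0.0, 0.707, 0.707, 0.001]
wrist_force: [-4.6, -0.5, 5.8]
gripper_width: 0.171
finger_force: 39.2
[0.64696813 0.25072402 0.27612408] 0.1705066680077233 39.23155725002289 [-4.55223245 -0.45305538  5.77103508]
0.138 tool 0.08 -2.76 -0.03
0.277 tool 0.15 -5.5 0.32
0.415 tool 0.23 -8.17 1.05
0.553 tool 0.3 -10.71 2.13
0.692 tool 0.37 -13.08 3.56
0.83 tool 0.43 -15.23 5.3
0.968 tool 0.48 -17.11 7.32
1.107 tool 0.52 -18.7 9.58
1.245 tool 0.56 -19.97 12.04
1.383 tool 0.58 -20.88 14.65
1.522 tool 0.6 -21.43 17.36
1.66 tool 0.6 -21.59 20.12
```

```bash
python3 -m handwheel '[[0,[0.08,-2.76,-0.03],[0,0,0]],[0,[0.15,-5.5,0.32],[0,0,0]],[0,[0.23,-8.17,1.05],[0,0,0]],[0,[0.3,-10.71,2.13],[0,0,0]],[0,[0.37,-13.08,3.56],[0,0,0]],[0,[0.43,-15.23,5.3],[0,0,0]],[0,[0.48,-17.11,7.32],[0,0,0]],[0,[0.52,-18.7,9.58],[0,0,0]],[0,[0.56,-19.97,12.04],[0,0,0]],[0,[0.58,-20.88,14.65],[0,0,0]],[0,[0.6,-21.43,17.36],[0,0,0]],[0,[0.6,-21.43,17.36],[0,0,0]]]' 80
```

```text
time_s: 11.42
tool_pos: [0.4333, 0.2574, 0.1004]
eef_rot: [-0.0, 0.707, 0.707, 0.001]
wrist_force: [-0.5, 2.5, 5.7]
gripper_width: 0.157
finger_force: 96.8
```

```bash
python3 -m handwheel '[[0,[0,-0.1,1.0],[0,0,0]],[0,[0,-0.15,2.0],[0,0,0]],[0,[0,-0.15,2.9],[0,0,0]],[0,[0,-0.15,3.2],[0,0,0]],[0,[0,-0.15,3.2],[0,0,0]],[0,[0,-0.15,3.2],[0,0,0]]]'
```

```text
time_s: 12.18
tool_pos: [0.4312, 0.2573, 0.0709]
eef_rot: [-0.001, 0.707, 0.707, 0.001]
wrist_force: [-8.9, -0.8, 11.3]
gripper_width: 0.156
finger_force: 100.6
```

```bash
python3 - <<'E'
from h import *
for n in("scene","top"):
    c=manip.capture(n); P=cloud(c); f=c["frame"]; gx,gy,gz=np.moveaxis(P,-1,0)
    m=(gz>.06)&(gz<.15)&(gx>.41)&(gx<.46)&(gy>.3)&(gy<.37)&(f.max(-1)<90); q=P[m]; print(n,len(q),np.median(q,0).round(4) if len(q) else "",np.percentile(q[:,2],[5,95]) if len(q) else "")
    m=(gz>.06)&(gz<.15)&(gx>.44)&(gx<.6)&(gy>.28)&(gy<.31)&(f[...,0]>90)&(f[...,1]<60); q=P[m]
    if len(q)>9: print("arm slope",len(q),np.polyfit(q[:,0],q[:,2],1),q[:,0].min(),q[:,0].max())
    save(c,n+"3.png",(340,280,500,430) if n=="scene" else (120,180,280,340),3)
E
python3 -m handwheel '[[0,[0,0,0.3],[0,0,0]],[0,[0,0,0.6],[0,0,0]],[0,[0,0,0.6],[0,0,0]]]'
```

```text
scene 226 [0.4355 0.3322 0.1013] [0.09429293 0.10615065]
arm slope 667 [-0.00186096  0.10355659] 0.44077974118176355 0.5999354520810063
top 0  
arm slope 37 [-0.00142979  0.1017271 ] 0.5215478017844978 0.5993961103287822
time_s: 12.65
tool_pos: [0.4314, 0.2574, 0.0702]
eef_rot: [-0.0, 0.707, 0.707, 0.002]
wrist_force: [-22.3, -6.2, 38.0]
gripper_width: 0.16
finger_force: 103.1
```

View pics/scene3.png

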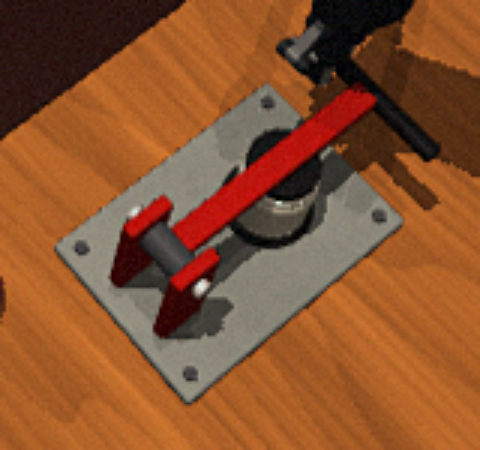

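The lever is level at its stop, with the pad at (283,165) on the jar. 38 N gave no further movement. I'll take the lever back up along the same arc.

```bash
python3 -m handwheel '[[0,[0,0.1,-3.3],[0,0,0]],[0,[0,0.7,-6.0],[0,0,0]],[0,[0,1.6,-8.6],[0,0,0]],[0,[-0.1,2.9,-11.0],[0,0,0]],[0,[-0.1,4.5,-13.3],[0,0,0]],[0,[-0.2,6.35,-15.3],[0,0,0]],[0,[-0.2,8.5,-17.1],[0,0,0]],[0,[-0.3,10.9,-18.5],[0,0,0]],[0,[-0.4,13.4,-19.6],[0,0,0]],[0,[-0.45,16.1,-20.3],[0,0,0]],[0,[-0.5,18.8,-20.65],[0,0,0]],[0,[-0.6,21.4,-20.6],[0,0,0]]]'
python3 -m handwheel '[[0,[0,0,0],[0,0,0]],[0.4,[0,0,0],[0,0,0]],[0.7,[0,0,0],[0,0,0]],[0.8,[0,0,0],[0,0,0]],[0.9,[0,0,0],[0,0,0]],[0.9,[0,0,-4],[0,0,0]],[0.9,[0,0,-8],[0,0,0]],[0.9,[0,-5,-8],[0,0,0]],[0.9,[0,-10,-8],[0,0,0]],[0.9,[0,-13,-8],[0,0,0]],[0.9,[0,-13,-8],[0,0,0]]]'
python3 - <<'E'
from h import *
c=manip.capture("wrist"); P=cloud(c,True); f=c["frame"]
q=blob(P,f,"red",.05,.1,(.45,.57,.22,.36)); print("red",len(q),np.median(q,0),cv2.minEnclosingCircle(q[:,:2].astype(np.float32))[0])
c=lids("scene"); P=cloud(c); f=c["frame"]; gx,gy,gz=np.moveaxis(P,-1,0)
m=(gz>.27)&(gz<.315)&(gx>.6)&(gx<.7)&(gy>.2)&(gy<.38)&(f.max(-1)<80); q=P[m]; print(len(q),np.median(q,0).round(4),q.min(0).round(3),q.max(0).round(3))
go((.5175,.296,.15)); go((.5175,.296,.03))
E
```

```text
time_s: 14.15
tool_pos: [0.6467, 0.2501, 0.272]
eef_rot: [0.001, 0.707, 0.707, 0.002]
wrist_force: [-2.3, -0.3, 9.6]
gripper_width: 0.159
finger_force: 94.4
time_s: 15.52
tool_pos: [0.5138, 0.2509, 0.3503]
eef_rot: [0.0, 0.707, 0.708, 0.001]
wrist_force: [0.4, -0.2, 0.1]
gripper_width: 0.9
finger_force: 0.0
red 1298 [0.51793513 0.29567582 0.07618636] (0.517471969127655, 0.29555103182792664)
scene red 315 [0.5171 0.2962 0.077 ] [0.5162 0.2957]
scene yellow 290 [0.6395 0.0389 0.0767] [0.6377 0.0382]
scene green 284 [ 0.6563 -0.0686  0.0765] [ 0.6913 -0.0812]
656 [0.651  0.2952 0.3006] [0.64  0.229 0.271] [0.658 0.356 0.306]
[4.54, 0.17, 19.89] [0.001, -0.0, 0.0]
[4.54, 0.16, 31.89] [0.001, -0.0, 0.0]
```

```bash
python3 -m handwheel '[[0.9,[4.5,0.2,6],[0,0,0]],[0.9,[4.5,0.2,12],[0,0,0]],[0.9,[4.5,0.2,18],[0,0,0]],[0.9,[4.5,0.2,24],[0,0,0]],[0.9,[4.5,0.2,29],[0,0,0]],[0.9,[4.5,0.2,31.9],[0,0,0]],[0.9,[4.5,0.2,31.9],[0,0,0]],[0.4,[4.5,0.2,31.9],[0,0,0]],[0.4,[4.5,0.2,31.9],[0,0,0]],[0.4,[4.5,0.2,31.9],[0,0,0]],[0.4,[4.5,0.2,31.9],[0,0,0]],[0.4,[4.5,0.2,31.9],[0,0,0]]]' 40
python3 - <<'E'
from h import *
o=manip.get_obs(); print(o["wrist_force"])
go((.4995,-.331,.15),80)
E
```

```text
time_s: 17.12
tool_pos: [0.5186, 0.296, 0.0314]
eef_rot: [0.001, 0.707, 0.707, 0.002]
wrist_force: [2.5, 0.1, 6.0]
gripper_width: 0.694
finger_force: 44.5
[2.47072137 0.05861243 5.96111108]
[-62.69, -1.87, -11.95] [0.003, -0.002, 0.175]
```

```bash
python3 -m handwheel '[[0.4,[0,0,-6],[0,0,0]],[0.4,[-2,0,-12],[0,0,0]],[0.4,[-8,-0.2,-12],[0,0,0]],[0.4,[-14,-0.4,-12],[0,0,0]],[0.4,[-20,-0.6,-12],[0,0,0]],[0.4,[-26,-0.8,-12],[0,0,0]],[0.4,[-32,-1,-12],[0,0,0]],[0.4,[-38,-1.2,-12],[0,0,0.05]],[0.4,[-44,-1.4,-12],[0,0,0.1]],[0.4,[-50,-1.6,-12],[0,0,0.175]],[0.4,[-56,-1.8,-12],[0,0,0.175]],[0.4,[-60,-1.9,-12],[0,0,0.175]]]'
python3 -m handwheel '[[0.4,[-2.65,0.5,0],[0,0,0]],[0.4,[-2.65,0.5,0],[0,0,0]],[0.4,[-2.65,0.5,0],[0,0,0]]]'
python3 - <<'E'
from h import *
c=manip.capture("top"); save(c,"t4.png",(240,140,480,360),2.5); P=cloud(c); f=c["frame"]
for k in("yellow","green"):
    q=blob(P,f,k,.065,.09,(.55,.7,-.13,.1)); print(k,len(q),np.median(q,0).round(4))
print(manip.get_obs()["wrist_force"]); go((.4995,-.331,.15),80); go((.4995,-.331,.053),80)
E
```

```text
time_s: 18.62
tool_pos: [0.4971, -0.3065, 0.148]
eef_rot: [-0.001, 0.767, 0.642, -0.0]
wrist_force: [0.9, 1.2, -3.4]
gripper_width: 0.692
finger_force: 45.6
time_s: 19.0
tool_pos: [0.4985, -0.3305, 0.1486]
eef_rot: [-0.001, 0.766, 0.643, -0.0]
wrist_force: [-0.8, 0.4, -2.6]
gripper_width: 0.69
finger_force: 45.6
yellow 286 [0.637  0.0375 0.0766]
green 254 [ 0.6536 -0.0683  0.077 ]
[-0.61888286  0.18914121 -3.43146481]
[-0.06, 0.09, -0.11] [-0.001, -0.001, 0.0]
[-0.07, 0.1, 9.59] [-0.001, -0.001, 0.0]
```

View pics/t4.png

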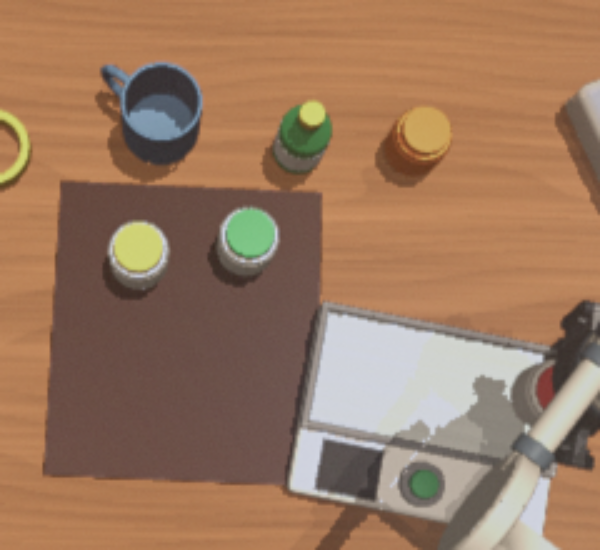

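The green jar was knocked and now stands at crop (249,240), world (0.654,-0.068). The red jar is held over the far end of the tray, at (540,395).

```bash
python3 -m handwheel '[[0.4,[0,0.1,4],[0,0,0]],[0.4,[0,0.1,7.5],[0,0,0]],[0.4,[0,0.1,9],[0,0,0]],[0.4,[0,0.1,9.4],[0,0,0]],[0.4,[0,0.1,9.6],[0,0,0]],[0.4,[0,0.1,9.6],[0,0,0]]]'
```

```text
time_s: 19.8
tool_pos: [0.5005, -0.332, 0.0553]
eef_rot: [0.001, 0.766, 0.643, 0.0]
wrist_force: [0.4, -0.3, -3.4]
gripper_width: 0.695
finger_force: 45.5
```

```bash
python3 -m handwheel '[[0.4,[0,0,0.2],[0,0,0]],[0.4,[0,0,0.35],[0,0,0]],[0.4,[0,0,0.35],[0,0,0]]]'
```

```text
time_s: 20.18
tool_pos: [0.5001, -0.3319, 0.0514]
eef_rot: [0.001, 0.766, 0.643, 0.0]
wrist_force: [-1.1, 0.7, 3.0]
gripper_width: 0.694
finger_force: 46.1
```

```bash
python3 -m handwheel '[[0.85,[0,0,0],[0,0,0]],[0.85,[0,0,0],[0,0,0]],[0.85,[0,0,0],[0,0,0]],[0.85,[0,0,-5],[0,0,0]],[0.85,[0,0,-10],[0,0,0]],[0.85,[0,0,-15],[0,0,0]],[0.85,[0,0,-15],[0,0,0]]]'
python3 - <<'E'
from h import *
c=lids("scene"); P=cloud(c)
for n in("soap","mug"):
    c=manip.capture("top") if n=="soap" else c
    r=[int(x) for x in manip.look_for("top" ,n)[0]["rect"]]; print(n,r)
    if n=="soap": Q=cloud(c)
    q=Q[r[1]:r[3],r[0]:r[2]].reshape(-1,3); q=q[q[:,2]>.03]; print(q.min(0).round(3),np.percentile(q,[5,50,95],0).round(3).tolist(),q.max(0).round(3))
go((.6536,-.0685,.18),90)
E
```

```text
time_s: 21.05
tool_pos: [0.5014, -0.3327, 0.2065]
eef_rot: [0.005, 0.766, 0.643, 0.001]
wrist_force: [-0.1, 0.0, 0.3]
gripper_width: 0.85
finger_force: 0.0
scene red 149 [ 0.5004 -0.3321  0.0969] [ 0.4996 -0.3316]
scene yellow 287 [0.6393 0.0389 0.0766] [0.6376 0.039 ]
scene green 282 [ 0.6562 -0.0688  0.0765] [ 0.6911 -0.0819]
soap [131, 205, 200, 244]
[0.396 0.016 0.032] [[0.62, 0.237, 0.104], [0.638, 0.286, 0.239], [0.651, 0.335, 0.304]] [0.654 0.355 1.26 ]
mug [279, 164, 318, 204]
[ 0.396 -0.014  0.03 ] [[0.74, -0.01, 0.034], [0.8, 0.027, 0.071], [0.817, 0.069, 0.094]] [0.824 0.08  1.26 ]
[28.55, 10.63, 1.81] [-0.003, -0.002, -0.175]
```

```bash
python3 -m handwheel '[[0.9,[6,2,1],[0,0,-0.05]],[0.9,[12,4,1.8],[0,0,-0.1]],[0.9,[18,6,1.8],[0,0,-0.15]],[0.9,[24,9,1.8],[0,0,-0.175]],[0.9,[28.5,10.6,1.8],[0,0,-0.175]],[0.9,[28.5,10.6,1.8],[0,0,-0.175]],[0.9,[28.5,10.6,1.8],[0,0,-0.175]]]'
python3 - <<'E'
from h import *
c=manip.capture("wrist"); P=cloud(c,True); q=blob(P,c["frame"],"green",.06,.09,(.6,.7,-.115,-.02)); print(len(q),np.median(q,0),cv2.minEnclosingCircle(q[:,:2].astype(np.float32))[0]); save(c,"w5.png")
go((.6545,-.0685,.022),90)
E
```

```text
time_s: 22.12
tool_pos: [0.6531, -0.0695, 0.1802]
eef_rot: [-0.001, 0.707, 0.707, -0.001]
wrist_force: [-0.0, -0.1, 0.7]
gripper_width: 0.904
finger_force: 0.0
3408 [ 0.65654396 -0.06815599  0.07646323] (0.6565731167793274, -0.07149841636419296)
[0.18, 0.18, 15.88] [-0.002, 0.0, -0.001]
```

View pics/w5.png

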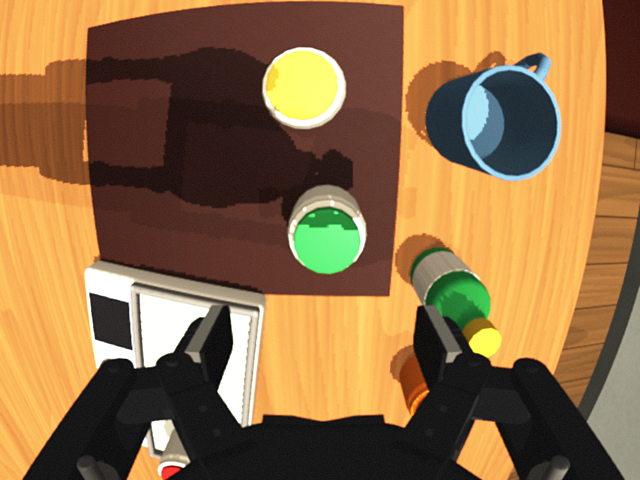

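The wrist view shows the green lid at (327,235) between the fingers, with the bottle at (455,290) clear of the right finger.

```bash
python3 -m handwheel '[[0.9,[0.1,0.25,6],[0,0,0]],[0.9,[0.1,0.25,12],[0,0,0]],[0.9,[0.1,0.25,15],[0,0,0]],[0.9,[0.1,0.25,15.9],[0,0,0]],[0.9,[0.1,0.25,15.9],[0,0,0]],[0.4,[0.1,0.25,15.9],[0,0,0]],[0.4,[0.1,0.25,15.9],[0,0,0]],[0.4,[0.1,0.25,15.9],[0,0,0]],[0.4,[0.1,0.25,15.9],[0,0,0]],[0.4,[0.1,0.25,15.9],[0,0,0]],[0.4,[0.1,0.25,15.9],[0,0,0]]]' 40
python3 -c "
from h import *
go((.5165,.295,.13))"
```

```text
time_s: 23.55
tool_pos: [0.6578, -0.0689, 0.0263]
eef_rot: [0.002, 0.707, 0.707, 0.001]
wrist_force: [-0.5, -1.3, 6.6]
gripper_width: 0.692
finger_force: 44.2
[36.37, -14.08, -10.49] [0.004, 0.001, -0.0]
```

```bash
python3 -m handwheel '[[0.4,[0,0,-5],[0,0,0]],[0.4,[0,-1,-10.5],[0,0,0]],[0.4,[0,-7,-10.5],[0,0,0]],[0.4,[3,-12,-10.5],[0,0,0]],[0.4,[9,-14,-10.5],[0,0,0]],[0.4,[15,-14,-10.5],[0,0,0]],[0.4,[21,-14,-10.5],[0,0,0]],[0.4,[27,-14,-10.5],[0,0,0]],[0.4,[32,-14.1,-10.5],[0,0,0]],[0.4,[36.3,-14.1,-10.5],[0,0,0]],[0.4,[36.3,-14.1,-10.5],[0,0,0]],[0.4,[36.3,-14.1,-10.5],[0,0,0]]]'
python3 -c "
from h import *
go((.5165,.295,.034))"
```

```text
time_s: 25.05
tool_pos: [0.5152, 0.2944, 0.1281]
eef_rot: [0.0, 0.707, 0.707, -0.0]
wrist_force: [-0.3, 0.3, -2.7]
gripper_width: 0.692
finger_force: 44.6
[0.06, 0.13, 9.41] [-0.0, 0.001, 0.001]
```

```bash
python3 -m handwheel '[[0.4,[0,0.1,4],[0,0,0]],[0.4,[0,0.1,7],[0,0,0]],[0.4,[0,0.1,9],[0,0,0]],[0.4,[0,0.1,9.4],[0,0,0]],[0.4,[0,0.1,9.6],[0,0,0]],[0.4,[0,0.1,9.6],[0,0,0]]]'
```

```text
time_s: 25.8
tool_pos: [0.517, 0.2949, 0.0335]
eef_rot: [0.0, 0.707, 0.707, 0.001]
wrist_force: [1.0, 0.3, -1.4]
gripper_width: 0.691
finger_force: 44.7
```

Partly touching; release, rise, and go over the bar.

```bash
python3 -m handwheel '[[0.4,[0,0,0.1],[0,0,0]],[0.9,[0,0,0.1],[0,0,0]],[0.9,[0,0,0.1],[0,0,0]],[0.9,[0,0,-0.5],[0,0,0]],[0.9,[0,0,-6],[0,0,0]],[0.9,[0,0,-12],[0,0,0]],[0.9,[0,0,-18],[0,0,0]],[0.9,[0,0,-24],[0,0,0]],[0.9,[0,0,-30],[0,0,0]],[0.9,[0,0,-33],[0,0,0]],[0.9,[-3,3,-33],[0,0,0]],[0.9,[-4,6,-33],[0,0,0]]]'
python3 - <<'E'
from h import *
c=manip.capture("wrist"); P=cloud(c,True); f=c["frame"]
q=blob(P,f,"green",.06,.1,(.45,.57,.22,.36)); print(len(q),np.median(q,0),cv2.minEnclosingCircle(q[:,:2].astype(np.float32))[0])
go((.6475,.251,.276))
E
```

```text
time_s: 27.3
tool_pos: [0.5769, 0.2537, 0.3642]
eef_rot: [0.001, 0.707, 0.707, 0.001]
wrist_force: [1.2, 0.2, -0.3]
gripper_width: 0.9
finger_force: 0.0
1225 [0.51996309 0.29481424 0.08342233] (0.5197662115097046, 0.2944152355194092)
[-0.08, 6.75, 8.54] [0.001, 0.001, -0.003]
```

```bash
python3 -m handwheel '[[0.9,[-0.1,4,0],[0,0,0]],[0.9,[-0.1,6.8,0],[0,0,0]],[0.9,[-0.1,6.8,0],[0,0,0]],[0.9,[-0.1,6.8,5],[0,0,0]],[0.9,[-0.1,6.8,8.5],[0,0,0]],[0.9,[-0.1,6.8,8.5],[0,0,0]],[0,[-0.1,6.8,8.5],[0,0,0]],[0,[-0.1,6.8,8.5],[0,0,0]],[0,[-0.1,6.8,8.5],[0,0,0]],[0,[-0.1,6.8,8.5],[0,0,0]],[0,[-0.1,6.8,8.5],[0,0,0]],[0,[-0.1,6.8,8.5],[0,0,0]]]' 80
```

```text
time_s: 28.85
tool_pos: [0.6449, 0.2538, 0.2792]
eef_rot: [0.001, 0.707, 0.707, 0.002]
wrist_force: [1.9, 1.1, 5.8]
gripper_width: 0.158
finger_force: 78.0
```

```bash
python3 -m handwheel '[[0,[0.08,-2.76,-0.03],[0,0,0]],[0,[0.15,-5.5,0.32],[0,0,0]],[0,[0.23,-8.17,1.05],[0,0,0]],[0,[0.3,-10.71,2.13],[0,0,0]],[0,[0.37,-13.08,3.56],[0,0,0]],[0,[0.43,-15.23,5.3],[0,0,0]],[0,[0.48,-17.11,7.32],[0,0,0]],[0,[0.52,-18.7,9.58],[0,0,0]],[0,[0.56,-19.97,12.04],[0,0,0]],[0,[0.58,-20.88,14.65],[0,0,0]],[0,[0.6,-21.43,17.36],[0,0,0]],[0,[0.6,-21.43,17.36],[0,0,0]]]'
```

```text
time_s: 30.35
tool_pos: [0.4322, 0.2623, 0.1037]
eef_rot: [-0.0, 0.707, 0.707, 0.005]
wrist_force: [9.4, 10.4, 0.7]
gripper_width: 0.157
finger_force: 79.3
```

```bash
python3 -m handwheel '[[0,[0,-0.1,1.0],[0,0,0]],[0,[0,-0.15,2.0],[0,0,0]],[0,[0,-0.15,2.9],[0,0,0]],[0,[0,-0.15,3.3],[0,0,0]],[0,[0,-0.15,3.6],[0,0,0]],[0,[0,-0.15,3.6],[0,0,0]]]'
```

```text
time_s: 31.1
tool_pos: [0.4316, 0.2635, 0.0822]
eef_rot: [0.001, 0.706, 0.708, 0.009]
wrist_force: [-19.9, -3.4, 58.2]
gripper_width: 0.154
finger_force: 86.6
```

```bash
python3 - <<'E'
from h import *
for n in("scene",):
    c=manip.capture(n); P=cloud(c); f=c["frame"]; gx,gy,gz=np.moveaxis(P,-1,0)
    m=(gz>.06)&(gz<.15)&(gx>.44)&(gx<.6)&(gy>.28)&(gy<.31)&(f[...,0]>90)&(f[...,1]<60); q=P[m]
    print("arm slope",len(q),np.polyfit(q[:,0],q[:,2],1)); print(manip.get_obs()["wrist_force"])
E
```

```text
arm slope 660 [0.00087521 0.10164878]
[-19.39403817  -3.53994782  58.99034559]
```

```bash
python3 -m handwheel '[[0,[0,0.1,-3.4],[0,0,0]],[0,[0,0.7,-6.2],[0,0,0]],[0,[0,1.6,-8.8],[0,0,0]],[0,[-0.1,2.9,-11.2],[0,0,0]],[0,[-0.1,4.5,-13.5],[0,0,0]],[0,[-0.2,6.35,-15.5],[0,0,0]],[0,[-0.2,8.5,-17.3],[0,0,0]],[0,[-0.3,10.9,-18.7],[0,0,0]],[0,[-0.4,13.4,-19.8],[0,0,0]],[0,[-0.45,16.1,-20.5],[0,0,0]],[0,[-0.5,18.8,-20.85],[0,0,0]],[0,[-0.6,21.4,-20.8],[0,0,0]]]'
python3 -m handwheel '[[0,[0,0,0],[0,0,0]],[0.4,[0,0,0],[0,0,0]],[0.7,[0,0,0],[0,0,0]],[0.8,[0,0,0],[0,0,0]],[0.9,[0,0,0],[0,0,0]],[0.9,[0,0,-4],[0,0,0]],[0.9,[0,0,-8],[0,0,0]],[0.9,[0,-5,-8],[0,0,0]],[0.9,[0,-10,-8],[0,0,0]],[0.9,[0,-13,-8],[0,0,0]],[0.9,[0,-13,-8],[0,0,0]]]' 40
python3 - <<'E'
from h import *
c=manip.capture("wrist"); P=cloud(c,True); f=c["frame"]
q=blob(P,f,"green",.05,.1,(.45,.57,.22,.36)); print(len(q),np.median(q,0),cv2.minEnclosingCircle(q[:,:2].astype(np.float32))[0])
c=lids("scene"); P=cloud(c); f=c["frame"]; gx,gy,gz=np.moveaxis(P,-1,0)
m=(gz>.27)&(gz<.315)&(gx>.6)&(gx<.7)&(gy>.2)&(gy<.38)&(f.max(-1)<80); q=P[m]; print(len(q),np.median(q,0).round(4),q.min(0).round(3),q.max(0).round(3))
go((.519,.2945,.033))
E
```

```text
time_s: 32.65
tool_pos: [0.6424, 0.2545, 0.2714]
eef_rot: [-0.002, 0.707, 0.707, -0.003]
wrist_force: [-6.7, -12.9, -4.6]
gripper_width: 0.155
finger_force: 107.3
time_s: 34.02
tool_pos: [0.5107, 0.2539, 0.3577]
eef_rot: [0.001, 0.707, 0.708, 0.002]
wrist_force: [-0.5, -0.7, 1.0]
gripper_width: 0.899
finger_force: 0.0
1242 [0.51845073 0.29476814 0.07605954] (0.5181531310081482, 0.2947274148464203)
scene red 162 [ 0.5015 -0.3297  0.097 ] [ 0.4994 -0.331 ]
scene yellow 292 [0.6392 0.0388 0.0769] [0.6385 0.0387]
scene green 321 [0.5187 0.2947 0.0763] [0.6234 0.1039]
649 [0.6509 0.2955 0.3006] [0.641 0.228 0.27 ] [0.658 0.356 0.306]
[4.07, 0.6, 32.32] [0.001, -0.0, 0.0]
```

```bash
python3 -m handwheel '[[0.9,[4.1,0.7,6],[0,0,0]],[0.9,[4.1,0.7,12],[0,0,0]],[0.9,[4.1,0.7,18],[0,0,0]],[0.9,[4.1,0.7,24],[0,0,0]],[0.9,[4.1,0.7,29],[0,0,0]],[0.9,[4.1,0.7,32.3],[0,0,0]],[0.9,[4.1,0.7,32.3],[0,0,0]],[0.4,[4.1,0.7,32.3],[0,0,0]],[0.4,[4.1,0.7,32.3],[0,0,0]],[0.4,[4.1,0.7,32.3],[0,0,0]],[0.4,[4.1,0.7,32.3],[0,0,0]],[0.4,[4.1,0.7,32.3],[0,0,0]]]' 40
python3 - <<'E'
from h import *
go((.5125,-.257,.15),80)
E
```

```text
time_s: 35.62
tool_pos: [0.5206, 0.2951, 0.0345]
eef_rot: [0.001, 0.707, 0.707, 0.002]
wrist_force: [1.1, 0.8, 5.7]
gripper_width: 0.69
finger_force: 44.2
[-55.19, -0.77, -11.63] [0.003, -0.002, 0.174]
```

```bash
python3 -m handwheel '[[0.4,[0,0,-6],[0,0,0]],[0.4,[-2,0,-12],[0,0,0]],[0.4,[-8,-0.1,-12],[0,0,0]],[0.4,[-14,-0.2,-12],[0,0,0]],[0.4,[-20,-0.3,-12],[0,0,0]],[0.4,[-26,-0.4,-12],[0,0,0]],[0.4,[-32,-0.5,-12],[0,0,0]],[0.4,[-38,-0.6,-12],[0,0,0.05]],[0.4,[-44,-0.7,-12],[0,0,0.1]],[0.4,[-50,-0.7,-12],[0,0,0.175]],[0.4,[-55.2,-0.8,-12],[0,0,0.175]],[0.4,[-55.2,-0.8,-12],[0,0,0.175]]]'
python3 -c "
from h import *
go((.5125,-.257,.0565),80)"
```

```text
time_s: 37.12
tool_pos: [0.5102, -0.2605, 0.1511]
eef_rot: [-0.001, 0.768, 0.641, -0.001]
wrist_force: [0.1, 0.6, -1.6]
gripper_width: 0.688
finger_force: 44.6
[0.38, 0.19, 9.46] [-0.003, 0.0, -0.005]
```

```bash
python3 -m handwheel '[[0.4,[0.3,0.2,4],[0,0,0]],[0.4,[0.3,0.2,7.5],[0,0,0]],[0.4,[0.3,0.2,9],[0,0,0]],[0.4,[0.3,0.2,9.3],[0,0,0]],[0.4,[0.3,0.2,9.5],[0,0,0]],[0.4,[0.3,0.2,9.5],[0,0,0]]]'
```

```text
time_s: 37.88
tool_pos: [0.5147, -0.2551, 0.0591]
eef_rot: [0.001, 0.766, 0.643, 0.0]
wrist_force: [0.3, 0.3, -1.7]
gripper_width: 0.696
finger_force: 44.6
```

```bash
python3 -m handwheel '[[0.4,[0,0,0.2],[0,0,0]],[0.4,[0,0,0.35],[0,0,0]],[0.4,[0,0,0.35],[0,0,0]]]'
```

```text
time_s: 38.25
tool_pos: [0.5142, -0.255, 0.0545]
eef_rot: [0.0, 0.766, 0.643, 0.0]
wrist_force: [-0.0, -0.2, -0.4]
gripper_width: 0.689
finger_force: 44.9
```

```bash
python3 -m handwheel '[[0.85,[0,0,0],[0,0,0]],[0.85,[0,0,0],[0,0,0]],[0.85,[0,0,0],[0,0,0]],[0.85,[0,0,-5],[0,0,0]],[0.85,[0,0,-10],[0,0,0]],[0.85,[0,0,-14],[0,0,0]],[0.85,[0,0,-14],[0,0,0]]]'
python3 - <<'E'
from h import *
lids("scene",(.38,.7,-.4,.45)); go((.638,.0385,.19),90)
E
```

```text
time_s: 39.12
tool_pos: [0.5155, -0.2556, 0.1992]
eef_rot: [0.004, 0.766, 0.643, 0.001]
wrist_force: [-0.1, 0.1, -0.2]
gripper_width: 0.848
finger_force: 0.0
scene red 149 [ 0.5002 -0.3285  0.096 ] [ 0.5012 -0.3324]
scene yellow 292 [0.6392 0.0396 0.0767] [0.6388 0.0383]
scene green 189 [ 0.5147 -0.2553  0.0962] [ 0.5174 -0.2561]
[31.06, 7.02, 0.61] [0.004, 0.002, -0.175]
```

```bash
python3 -m handwheel '[[0.9,[6,1,0.5],[0,0,-0.05]],[0.9,[12,3,0.5],[0,0,-0.1]],[0.9,[18,4,0.5],[0,0,-0.15]],[0.9,[24,5.5,0.5],[0,0,-0.175]],[0.9,[29,6.8,0.5],[0,0,-0.175]],[0.9,[31.1,7,0.5],[0,0,-0.175]],[0.9,[31.1,7,0.5],[0,0,-0.175]],[0.9,[31.1,7,0.5],[0,0,-0.175]]]'
python3 - <<'E'
from h import *
c=manip.capture("wrist"); P=cloud(c,True); q=blob(P,c["frame"],"yellow",.06,.09,(.58,.7,-.02,.1)); print(len(q),np.median(q,0),cv2.minEnclosingCircle(q[:,:2].astype(np.float32))[0])
go((.639,.0385,.02),90)
E
```

```text
time_s: 40.17
tool_pos: [0.6366, 0.0378, 0.1885]
eef_rot: [-0.0, 0.708, 0.707, -0.001]
wrist_force: [-0.7, 0.3, -0.2]
gripper_width: 0.901
finger_force: 0.0
2579 [0.6397066  0.03573387 0.0764217 ] (0.6388311982154846, 0.03625833988189697)
[0.1, 0.24, 16.89] [-0.001, 0.001, -0.002]
```

```bash
python3 -m handwheel '[[0.9,[0,0.2,6],[0,0,0]],[0.9,[0,0.2,12],[0,0,0]],[0.9,[0,0.2,16],[0,0,0]],[0.9,[0,0.2,16.9],[0,0,0]],[0.9,[0,0.2,16.9],[0,0,0]],[0.4,[0,0.2,16.9],[0,0,0]],[0.4,[0,0.2,16.9],[0,0,0]],[0.4,[0,0.2,16.9],[0,0,0]],[0.4,[0,0.2,16.9],[0,0,0]],[0.4,[0,0.2,16.9],[0,0,0]],[0.4,[0,0.2,16.9],[0,0,0]]]' 40
python3 -c "
from h import *
go((.5165,.295,.135))"
```

```text
time_s: 41.6
tool_pos: [0.6408, 0.039, 0.0236]
eef_rot: [0.002, 0.707, 0.707, 0.002]
wrist_force: [-1.2, -1.6, 5.9]
gripper_width: 0.689
finger_force: 44.3
[25.59, -12.38, -11.21] [0.005, 0.001, -0.0]
```

```bash
python3 -m handwheel '[[0.4,[0,0,-5],[0,0,0]],[0.4,[0,-1,-11],[0,0,0]],[0.4,[0,-7,-11],[0,0,0]],[0.4,[3,-12.3,-11],[0,0,0]],[0.4,[9,-12.3,-11],[0,0,0]],[0.4,[15,-12.3,-11],[0,0,0]],[0.4,[21,-12.3,-11],[0,0,0]],[0.4,[25.5,-12.4,-11],[0,0,0]],[0.4,[25.5,-12.4,-11],[0,0,0]],[0.4,[25.5,-12.4,-11],[0,0,0]]]'
python3 -c "
from h import *
go((.5165,.295,.032))"
```

```text
time_s: 42.85
tool_pos: [0.515, 0.2941, 0.1302]
eef_rot: [0.0, 0.707, 0.707, -0.0]
wrist_force: [0.4, -0.2, -3.3]
gripper_width: 0.697
finger_force: 45.1
[0.1, 0.15, 9.82] [0.0, 0.001, 0.001]
```

```bash
python3 -m handwheel '[[0.4,[0.1,0.1,4],[0,0,0]],[0.4,[0.1,0.1,7],[0,0,0]],[0.4,[0.1,0.1,9],[0,0,0]],[0.4,[0.1,0.1,9.8],[0,0,0]],[0.4,[0.1,0.1,10],[0,0,0]],[0.4,[0.1,0.1,10],[0,0,0]]]'
```

```text
time_s: 43.6
tool_pos: [0.5167, 0.2955, 0.0313]
eef_rot: [0.0, 0.707, 0.707, 0.001]
wrist_force: [0.6, 0.2, -2.0]
gripper_width: 0.692
finger_force: 45.0
```

Touching; release as before.

```bash
python3 -m handwheel '[[0.4,[0,0,0.1],[0,0,0]],[0.9,[0,0,0.1],[0,0,0]],[0.9,[0,0,0.1],[0,0,0]],[0.9,[0,0,-0.5],[0,0,0]],[0.9,[0,0,-6],[0,0,0]],[0.9,[0,0,-12],[0,0,0]],[0.9,[0,0,-18],[0,0,0]],[0.9,[0,0,-24],[0,0,0]],[0.9,[0,0,-30],[0,0,0]],[0.9,[0,0,-33],[0,0,0]],[0.9,[-3,3,-33],[0,0,0]],[0.9,[-4,6,-33],[0,0,0]]]'
python3 - <<'E'
from h import *
c=manip.capture("wrist"); P=cloud(c,True); f=c["frame"]
q=blob(P,f,"yellow",.06,.1,(.45,.57,.22,.36)); print(len(q),np.median(q,0),cv2.minEnclosingCircle(q[:,:2].astype(np.float32))[0])
go((.6475,.251,.275))
E
```

```text
time_s: 45.1
tool_pos: [0.5767, 0.2543, 0.3622]
eef_rot: [0.001, 0.707, 0.707, 0.001]
wrist_force: [0.9, 0.3, -0.1]
gripper_width: 0.898
finger_force: 0.0
445 [0.52425916 0.2829523  0.08336672] (0.5208492279052734, 0.28845691680908203)
[-0.15, 6.78, 8.45] [0.001, 0.001, -0.003]
```

```bash
python3 - <<'E'
from h import *
lids("scene",(.38,.6,-.4,.45)); c=manip.capture("wrist"); save(c,"w6.png",(180,60,500,300),2)
E
```

```text
scene red 190 [ 0.5007 -0.3308  0.0963] [ 0.4995 -0.3308]
scene yellow 92 [0.5238 0.2808 0.0843] [0.5201 0.2899]
scene green 206 [ 0.5147 -0.2541  0.0963] [ 0.5137 -0.2554]
```

View pics/w6.png

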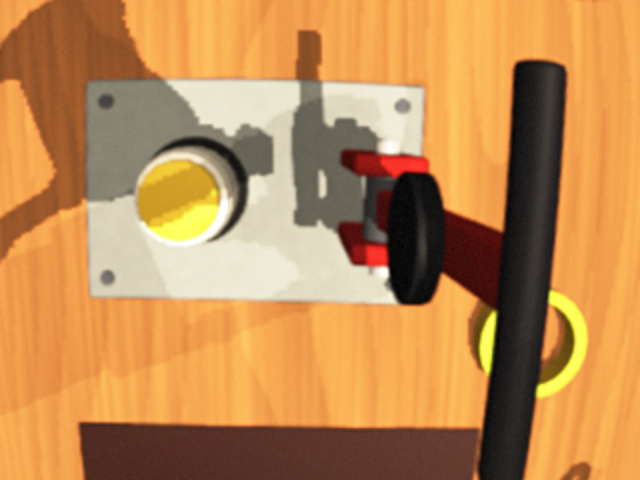

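The yellow jar stands on the spot at crop (182,195). The odd reading came from a shadow over half its lid. Now the lever.

```bash
python3 -m handwheel '[[0.9,[-0.1,4,0],[0,0,0]],[0.9,[-0.1,6.8,0],[0,0,0]],[0.9,[-0.1,6.8,0],[0,0,0]],[0.9,[-0.1,6.8,5],[0,0,0]],[0.9,[-0.1,6.8,8.5],[0,0,0]],[0.9,[-0.1,6.8,8.5],[0,0,0]],[0,[-0.1,6.8,8.5],[0,0,0]],[0,[-0.1,6.8,8.5],[0,0,0]],[0,[-0.1,6.8,8.5],[0,0,0]],[0,[-0.1,6.8,8.5],[0,0,0]],[0,[-0.1,6.8,8.5],[0,0,0]],[0,[-0.1,6.8,8.5],[0,0,0]]]' 60
```

```text
time_s: 46.75
tool_pos: [0.6447, 0.2545, 0.277]
eef_rot: [0.001, 0.707, 0.707, 0.002]
wrist_force: [1.9, 0.8, 5.3]
gripper_width: 0.164
finger_force: 58.3
```

```bash
python3 -m handwheel '[[0,[0.08,-2.76,-0.03],[0,0,0]],[0,[0.15,-5.5,0.32],[0,0,0]],[0,[0.23,-8.17,1.05],[0,0,0]],[0,[0.3,-10.71,2.13],[0,0,0]],[0,[0.37,-13.08,3.56],[0,0,0]],[0,[0.43,-15.23,5.3],[0,0,0]],[0,[0.48,-17.11,7.32],[0,0,0]],[0,[0.52,-18.7,9.58],[0,0,0]],[0,[0.56,-19.97,12.04],[0,0,0]],[0,[0.58,-20.88,14.65],[0,0,0]],[0,[0.6,-21.43,17.36],[0,0,0]],[0,[0.6,-21.43,17.36],[0,0,0]]]'
```

```text
time_s: 48.25
tool_pos: [0.4321, 0.2605, 0.1011]
eef_rot: [0.002, 0.708, 0.707, 0.003]
wrist_force: [10.4, 1.1, 2.3]
gripper_width: 0.164
finger_force: 59.2
```

```bash
python3 -m handwheel '[[0,[0,-0.1,1.0],[0,0,0]],[0,[0,-0.15,2.0],[0,0,0]],[0,[0,-0.15,2.9],[0,0,0]],[0,[0,-0.15,3.2],[0,0,0]],[0,[0,-0.15,3.4],[0,0,0]],[0,[0,-0.15,3.4],[0,0,0]]]'
python3 - <<'E'
from h import *
c=manip.capture("scene"); P=cloud(c); f=c["frame"]; gx,gy,gz=np.moveaxis(P,-1,0)
m=(gz>.06)&(gz<.15)&(gx>.44)&(gx<.6)&(gy>.28)&(gy<.31)&(f[...,0]>90)&(f[...,1]<60); q=P[m]
print("arm slope",len(q),np.polyfit(q[:,0],q[:,2],1))
E
```

```text
time_s: 49.0
tool_pos: [0.4314, 0.2611, 0.0785]
eef_rot: [0.002, 0.707, 0.707, 0.005]
wrist_force: [-12.5, -9.8, 46.2]
gripper_width: 0.162
finger_force: 67.5
arm slope 673 [-0.00033159  0.1025768 ]
```

At the stop; back up.

```bash
python3 -m handwheel '[[0,[0,0.1,-3.3],[0,0,0]],[0,[0,0.7,-6.0],[0,0,0]],[0,[0,1.6,-8.6],[0,0,0]],[0,[-0.1,2.9,-11.0],[0,0,0]],[0,[-0.1,4.5,-13.3],[0,0,0]],[0,[-0.2,6.35,-15.3],[0,0,0]],[0,[-0.2,8.5,-17.1],[0,0,0]],[0,[-0.3,10.9,-18.5],[0,0,0]],[0,[-0.4,13.4,-19.6],[0,0,0]],[0,[-0.45,16.1,-20.3],[0,0,0]],[0,[-0.5,18.8,-20.65],[0,0,0]],[0,[-0.6,21.4,-20.6],[0,0,0]]]'
python3 -m handwheel '[[0,[0,0,0],[0,0,0]],[0.4,[0,0,0],[0,0,0]],[0.7,[0,0,0],[0,0,0]],[0.8,[0,0,0],[0,0,0]],[0.9,[0,0,0],[0,0,0]],[0.9,[0,0,-4],[0,0,0]],[0.9,[0,0,-8],[0,0,0]],[0.9,[0,-5,-8],[0,0,0]],[0.9,[0,-10,-8],[0,0,0]],[0.9,[0,-13,-8],[0,0,0]],[0.9,[0,-13,-8],[0,0,0]]]' 40
python3 - <<'E'
from h import *
c=manip.capture("wrist"); P=cloud(c,True); f=c["frame"]
q=blob(P,f,"yellow",.05,.1,(.45,.57,.22,.36)); print(len(q),np.median(q,0),cv2.minEnclosingCircle(q[:,:2].astype(np.float32))[0])
c=lids("scene",(.38,.6,-.4,.45)); P=cloud(c); f=c["frame"]; gx,gy,gz=np.moveaxis(P,-1,0)
m=(gz>.27)&(gz<.315)&(gx>.6)&(gx<.7)&(gy>.2)&(gy<.38)&(f.max(-1)<80); q=P[m]; print(len(q),np.median(q,0).round(4),q.min(0).round(3),q.max(0).round(3))
go((.5175,.2945,.032))
E
```

```text
time_s: 50.55
tool_pos: [0.6429, 0.2541, 0.2759]
eef_rot: [0.0, 0.707, 0.707, 0.001]
wrist_force: [-2.0, 0.6, 7.3]
gripper_width: 0.163
finger_force: 67.8
time_s: 51.92
tool_pos: [0.5105, 0.2546, 0.3552]
eef_rot: [0.0, 0.707, 0.708, 0.001]
wrist_force: [0.0, 0.0, 0.4]
gripper_width: 0.899
finger_force: 0.0
996 [0.52204378 0.29104625 0.07603758] (0.5179468393325806, 0.29505476355552673)
scene red 187 [ 0.5008 -0.3309  0.0961] [ 0.5003 -0.3319]
scene yellow 235 [0.5222 0.29   0.0769] [0.517  0.2948]
scene green 203 [ 0.5156 -0.2543  0.0958] [ 0.516  -0.2566]
653 [0.651  0.2953 0.3005] [0.641 0.227 0.27 ] [0.658 0.356 0.307]
[4.01, 0.49, 32.18] [0.001, -0.0, 0.0]
```

```bash
python3 -m handwheel '[[0.9,[4.1,0.6,6],[0,0,0]],[0.9,[4.1,0.6,12],[0,0,0]],[0.9,[4.1,0.6,18],[0,0,0]],[0.9,[4.1,0.6,24],[0,0,0]],[0.9,[4.1,0.6,29],[0,0,0]],[0.9,[4.1,0.6,32.2],[0,0,0]],[0.9,[4.1,0.6,32.2],[0,0,0]],[0.4,[4.1,0.6,32.2],[0,0,0]],[0.4,[4.1,0.6,32.2],[0,0,0]],[0.4,[4.1,0.6,32.2],[0,0,0]],[0.4,[4.1,0.6,32.2],[0,0,0]],[0.4,[4.1,0.6,32.2],[0,0,0]]]' 40
python3 - <<'E'
from h import *
go((.5257,-.181,.15),80)
E
```

```text
time_s: 53.52
tool_pos: [0.5194, 0.2958, 0.0333]
eef_rot: [0.001, 0.707, 0.707, 0.002]
wrist_force: [1.8, 0.3, 5.8]
gripper_width: 0.689
finger_force: 44.4
[-47.66, 0.67, -11.74] [0.003, -0.002, 0.174]
```

```bash
python3 -m handwheel '[[0.4,[0,0,-6],[0,0,0]],[0.4,[-2,0,-12],[0,0,0]],[0.4,[-8,0.1,-12],[0,0,0]],[0.4,[-14,0.2,-12],[0,0,0]],[0.4,[-20,0.3,-12],[0,0,0]],[0.4,[-26,0.4,-12],[0,0,0]],[0.4,[-32,0.5,-12],[0,0,0.05]],[0.4,[-38,0.6,-12],[0,0,0.1]],[0.4,[-44,0.7,-12],[0,0,0.175]],[0.4,[-47.5,0.7,-12],[0,0,0.175]],[0.4,[-47.5,0.7,-12],[0,0,0.175]],[0.4,[-47.5,0.7,-12],[0,0,0.175]]]'
python3 -c "
from h import *
go((.5257,-.181,.0555),80)"
```

```text
time_s: 55.02
tool_pos: [0.5248, -0.1791, 0.1505]
eef_rot: [-0.001, 0.766, 0.643, -0.0]
wrist_force: [0.3, -0.0, -3.5]
gripper_width: 0.693
finger_force: 45.3
[-0.19, 0.14, 9.5] [-0.002, -0.001, -0.001]
```

```bash
python3 -m handwheel '[[0.4,[-0.1,0,4],[0,0,0]],[0.4,[-0.1,0,7.5],[0,0,0]],[0.4,[-0.1,0,9],[0,0,0]],[0.4,[-0.1,0,9.5],[0,0,0]],[0.4,[-0.1,0,9.7],[0,0,0]],[0.4,[-0.1,0,9.7],[0,0,0]]]'
```

```text
time_s: 55.78
tool_pos: [0.5258, -0.1809, 0.0559]
eef_rot: [0.001, 0.766, 0.643, 0.001]
wrist_force: [-0.7, 0.5, -2.9]
gripper_width: 0.694
finger_force: 45.3
```

```bash
python3 -m handwheel '[[0.4,[0,0,0.1],[0,0,0]],[0.4,[0,0,0.2],[0,0,0]],[0.4,[0,0,0.2],[0,0,0]]]'
```

```text
time_s: 56.15
tool_pos: [0.5254, -0.1809, 0.0533]
eef_rot: [0.001, 0.766, 0.643, 0.0]
wrist_force: [-0.5, 0.7, 1.1]
gripper_width: 0.694
finger_force: 45.5
```

```bash
python3 -m handwheel '[[0.85,[0,0,0],[0,0,0]],[0.85,[0,0,0],[0,0,0]],[0.85,[0,0,0],[0,0,0]],[0.85,[0,0,-5],[0,0,0]],[0.85,[0,0,-10],[0,0,0]],[0.5,[0,-3,-10],[0,0,0]],[0,[0,-8,-10],[0,0,0]],[0,[-4,-9.4,-10],[0,0,0]],[0,[-7.5,-9.4,-10],[0,0,0]],[0,[-7.5,-9.4,-10],[0,0,0]],[0,[-7.5,-9.4,-10],[0,0,0]],[0,[-7.5,-9.4,-10],[0,0,0]]]'
python3 - <<'E'
from h import *
c=lids("scene",(.44,.6,-.4,.45)); P=cloud(c); q=blob(P,c["frame"],"green",.03,.075,(.38,.46,-.3,-.18)); print("btn scene",len(q),np.median(q,0))
c=manip.capture("wrist"); P=cloud(c,True); q=blob(P,c["frame"],"green",.03,.075,(.38,.46,-.3,-.18)); print("btn",len(q),np.median(q,0) if len(q) else "")
save(c,"w7.png"); go((.4205,-.2405,.06),80)
E
```

```text
time_s: 57.65
tool_pos: [0.4198, -0.2374, 0.1525]
eef_rot: [-0.0, 0.766, 0.643, 0.0]
wrist_force: [0.4, 0.3, 0.1]
gripper_width: 0.001
finger_force: 0.0
scene red 193 [ 0.5009 -0.331   0.0961] [ 0.4996 -0.3311]
scene yellow 219 [ 0.526  -0.181   0.0965] [ 0.5269 -0.1823]
scene green 203 [ 0.5156 -0.2542  0.0962] [ 0.5184 -0.2565]
btn scene 58 [ 0.42398324 -0.23834513  0.05242339]
btn 1137 [ 0.42181143 -0.23946395  0.05162286]
[-0.29, 0.12, 9.25] [-0.0, -0.0, 0.001]
```

View pics/w7.png

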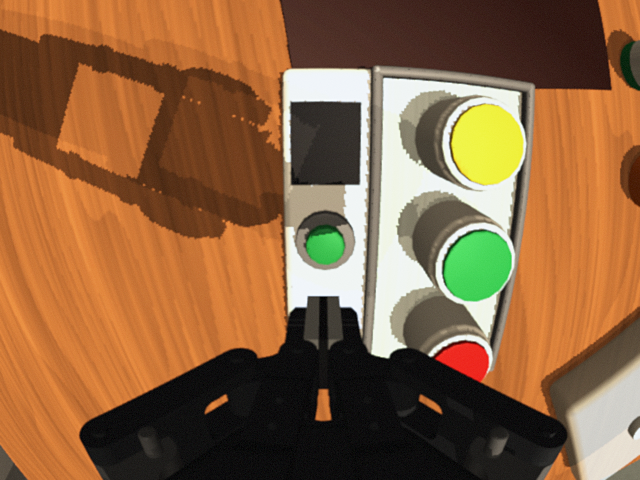

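All three closed jars stand upright in the tray: yellow (487,145), green (477,265), red (460,360). The button at (325,243) lies ahead of the shut fingers.

```bash
python3 -m handwheel '[[0,[-0.2,0.1,5],[0,0,0]],[0,[-0.2,0.1,9],[0,0,0]],[0,[-0.2,0.1,10],[0,0,0]],[0,[-0.2,0.1,10.5],[0,0,0]],[0,[-0.2,0.1,10.7],[0,0,0]],[0,[-0.2,0.1,10.9],[0,0,0]],[0,[-0.2,0.1,10.9],[0,0,0]]]'
```

```text
time_s: 58.62
tool_pos: [0.4211, -0.2407, 0.046]
eef_rot: [0.001, 0.766, 0.643, 0.001]
wrist_force: [-3.4, 3.3, 9.8]
gripper_width: -0.004
finger_force: 4.6
```

```bash
python3 -m handwheel '[[0,[0,0,0.15],[0,0,0]],[0,[0,0,0.15],[0,0,0]]]'; python3 -m handwheel '[[0,[0,0,-2],[0,0,0]],[0,[0,0,-8],[0,0,0]],[0,[0,0,-14],[0,0,0]],[0,[0,-4,-18],[0,0,0]],[0,[0,-4,-18],[0,0,0]],[0,[0,-4,-18],[0,0,0]]]'
python3 - <<'E'
from h import *
c=lids("scene",(.44,.6,-.4,.45)); P=cloud(c); q=blob(P,c["frame"],"green",.03,.075,(.38,.46,-.3,-.18)); print("btn",len(q),np.median(q,0)); print(manip.get_obs()["wrist_force"])
save(c,"s8.png")
E
```

```text
time_s: 58.88
tool_pos: [0.4211, -0.2408, 0.0458]
eef_rot: [0.002, 0.766, 0.643, 0.001]
wrist_force: [-6.3, 4.9, 16.5]
gripper_width: 0.001
finger_force: 8.1
time_s: 59.62
tool_pos: [0.381, -0.2336, 0.2221]
eef_rot: [0.001, 0.766, 0.642, 0.0]
wrist_force: [-0.4, -0.6, -0.6]
gripper_width: -0.001
finger_force: 0.0
scene red 184 [ 0.5001 -0.3298  0.0962] [ 0.5013 -0.3294]
scene yellow 218 [ 0.5264 -0.1803  0.0961] [ 0.5238 -0.1809]
scene green 206 [ 0.5155 -0.255   0.096 ] [ 0.5176 -0.2569]
btn 63 [ 0.42318927 -0.23855439  0.05144743]
[ 0.26521255 -0.4513407  -0.50261968]
```

View pics/s8.png

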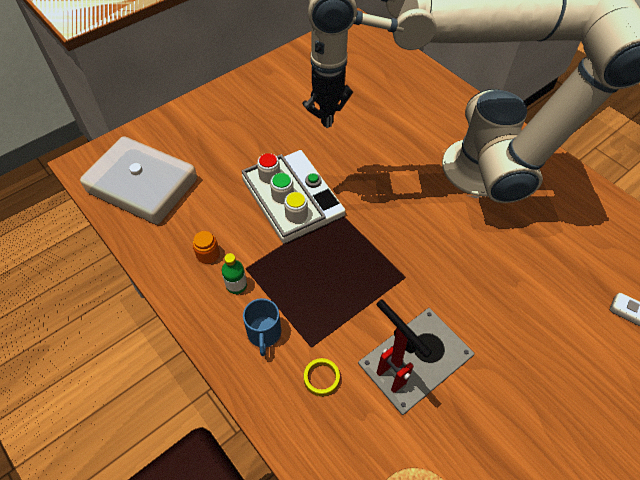

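The picture shows the three closed jars in the tray (268,165), (281,184), (296,205), the button released, the lever up and the bystanders in their places. Handing in.

```bash
python3 -c "
from cell import manip
print(manip.sign_off())"
```

```text
the job is handed in; nothing more can be done
None
```

The job is handed in: the red, green and yellow jars were each closed with the press and stand upright in the tray, and the yoghurt maker was started with the button released afterwards; the hand-in gave no verdict.

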